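# Load the rusk dryer

## Task

The drawer dryer is warming up empty. Click its dial round to off, draw the tray out onto the loading shelf, lay every rusk from the cutting board flat in the tray in a single layer, slide the loaded tray fully home, and then click the dial back to on. Leave the can and the jar where they stand.

Things in the scene. Friction and masses are not known exactly. Their poses are not given: they have to be found in the camera images.
- dryer: countertop food dryer, grey, fixed: a housing 240 deep, 436 wide, 185 high over a drawer mouth, with a steel loading shelf before the mouth. Origin on the table (z = 0) under the middle of the mouth; x points level into the machine (roughly world +y: the mouth faces the robot's right), z up. Housing from x = 0 to 240 mm, shelf from x = -240 to 0.
- mouth (a point): middle of the mouth's sill, 15 mm above the table; axes as the dryer's. Shelf and inner floor are one level plane at this height. The mouth is 352 mm wide (flared to 380 at the very front) and opens up to 75 mm above this point; the inside is 205 deep. Two low rails on the shelf, 14 mm high, have their inner faces at y = +-208 mm.
- tray: loose steel mesh drawer tray, about 500 g. Origin at its underside, in the middle of the back face of its front panel; x runs to its rear end, z up. Grey front panel 10 thick (x = -10 to 0), 404 wide, up to z = 83 mm; it meets the housing's face when home. The tray starts home: its frame then coincides with point mouth. Drawn out 180 mm, it just clears the mouth.
- tray_floor (a point): middle of the tray's floor, top face (x = 88, z = 3 mm in the tray's frame), axes as the tray's. Basket from x = 0 to 180 mm, inside 330 wide (y = +-165) and 176 long, outside 338 wide; floor 3 thick, walls 4 thick and 35 high. The tray slides on the shelf with light friction (under 10 N when loaded).
- tray_handle (a point): where to grip the tray's black handle: a straight bar standing out along the tray's -x, 26 wide (y), 30 high (15 above and below this point), from x = -10 to -115 mm. This point is on its centre line, at x = -70, 45 mm above the tray's underside; axes as the tray's. With the tray home the housing's upright face is 70 mm beyond it.
- dial (a joint): the dryer's dial, rad, growing clockwise seen from above: 0 = off, 1.2 = on, with a stop at each. An over-centre spring snaps it to the nearer stop; the crest is at 0.6, and it takes about 0.3 N m to turn past it. It starts at on. Two marks on the bezel: short = off, long = on.
- dial_grip (a point): where to grip the dial, on its upright axis, on the housing's top, 226 mm above the table: a black bar grip 56 long (this frame's x), 16 thick (y), reaching 11 mm above this point, on a round skirt of radius 30 whose top is 23 mm below this point. White line on the bar's -x end. The frame turns with the dial; at off its axes are the dryer's.
- rusk1: a rusk: a hard, dry bread bar with a brown seeded crust on top and a pale crumb below, 140 mm long (x), 40 wide (y), 36 high (z), 70 to 140 g. Origin at its centre, so 18 mm above what it lies on; x along its length (both ends alike).
- rusk2: a rusk: a hard, dry bread bar with a brown seeded crust on top and a pale crumb below, 140 mm long (x), 40 wide (y), 36 high (z), 70 to 140 g. Origin at its centre, so 18 mm above what it lies on; x along its length (both ends alike).
- rusk3: a rusk: a hard, dry bread bar with a brown seeded crust on top and a pale crumb below, 140 mm long (x), 40 wide (y), 36 high (z), 70 to 140 g. Origin at its centre, so 18 mm above what it lies on; x along its length (both ends alike).
- rusk4: a rusk: a hard, dry bread bar with a brown seeded crust on top and a pale crumb below, 140 mm long (x), 40 wide (y), 36 high (z), 70 to 140 g. Origin at its centre, so 18 mm above what it lies on; x along its length (both ends alike).
- board: white cutting board, fixed, 380 x 240 x 6 mm, origin under its middle; x along its length. The rusks lie on it in two rows of two places, lengthwise.
- can: bystander: food can standing upright, 74 across, 110 high; origin at the middle of its base.
- jar: bystander: glass jar with a brass lid, 84 across, 140 high; origin at the middle of its base.
Not all that is in view belongs to the job. Leave any green look-alike of the rusk2 alone.

How it is judged (in metres and radians):
On the way, in this order (a step that is already met when the one before it is completed fails the run):
1. the dial is clicked to off (below 0.15 rad) (value of joint dial below 0.15 rad), for 0.2 s.
2. with the dial off, the tray is drawn out on the shelf by at least 140 mm (value of joint dial below 0.15 rad and x of tray in the frame of dryer between -0.25 and -0.14 m and z of tray in the frame of dryer below 0.025 m), for 0.2 s.
3. with the dial off and the tray out, every rusk lies flat on the tray's floor (all of step 2 and x of rusk1 in the frame of tray between 0 and 0.18 m and y of rusk1 in the frame of tray between -0.165 and 0.165 m and z of rusk1 in the frame of tray between 0 and 0.034 m and x of rusk2 in the frame of tray between 0 and 0.18 m and y of rusk2 in the frame of tray between -0.165 and 0.165 m and z of rusk2 in the frame of tray between 0 and 0.034 m and x of rusk3 in the frame of tray between 0 and 0.18 m and y of rusk3 in the frame of tray between -0.165 and 0.165 m and z of rusk3 in the frame of tray between 0 and 0.034 m and x of rusk4 in the frame of tray between 0 and 0.18 m and y of rusk4 in the frame of tray between -0.165 and 0.165 m and z of rusk4 in the frame of tray between 0 and 0.034 m), for 0.3 s.
4. with the dial still off, the loaded tray is fully home (panel within 5 mm of the housing) (value of joint dial below 0.15 rad and x of tray in the frame of dryer above -0.005 m and y of tray in the frame of dryer between -0.015 and 0.015 m and z of tray in the frame of dryer below 0.022 m and angle between tray's own z axis and vertical below 0.06 rad and x of rusk1 in the frame of tray between 0 and 0.18 m and y of rusk1 in the frame of tray between -0.165 and 0.165 m and z of rusk1 in the frame of tray between 0 and 0.034 m and x of rusk2 in the frame of tray between 0 and 0.18 m and y of rusk2 in the frame of tray between -0.165 and 0.165 m and z of rusk2 in the frame of tray between 0 and 0.034 m and x of rusk3 in the frame of tray between 0 and 0.18 m and y of rusk3 in the frame of tray between -0.165 and 0.165 m and z of rusk3 in the frame of tray between 0 and 0.034 m and x of rusk4 in the frame of tray between 0 and 0.18 m and y of rusk4 in the frame of tray between -0.165 and 0.165 m and z of rusk4 in the frame of tray between 0 and 0.034 m), for 0.2 s.
5. the dial is clicked back to on (above 1.05 rad) (value of joint dial above 1.05 rad and x of tray in the frame of dryer above -0.005 m and y of tray in the frame of dryer between -0.015 and 0.015 m and z of tray in the frame of dryer below 0.022 m and angle between tray's own z axis and vertical below 0.06 rad), for 0.2 s.
At the end, for the whole second after the job is handed in: Dial at on (above 1.05 rad); tray level and home, its panel within 5 mm of the housing; every rusk at rest flat on the tray floor in one layer (centre inside the walls, under 34 mm above the tray's underside); can and jar upright within 30 mm of their places (all of step 5 and x of rusk1 in the frame of tray between 0 and 0.18 m and y of rusk1 in the frame of tray between -0.165 and 0.165 m and z of rusk1 in the frame of tray between 0 and 0.034 m and x of rusk2 in the frame of tray between 0 and 0.18 m and y of rusk2 in the frame of tray between -0.165 and 0.165 m and z of rusk2 in the frame of tray between 0 and 0.034 m and x of rusk3 in the frame of tray between 0 and 0.18 m and y of rusk3 in the frame of tray between -0.165 and 0.165 m and z of rusk3 in the frame of tray between 0 and 0.034 m and x of rusk4 in the frame of tray between 0 and 0.18 m and y of rusk4 in the frame of tray between -0.165 and 0.165 m and z of rusk4 in the frame of tray between 0 and 0.034 m and linear speed of each of rusk1, rusk2, rusk3, rusk4, tray below 0.02 m/s and angle between each of can, jar's own z axis and vertical below 0.15 rad); the robot touches nothing.
It fails at once if the can is knocked over or moved more than 30 mm (distance of can from where it was at the start of the episode above 0.03 m or angle between can's own z axis and vertical above 0.5 rad).
It fails at once if the jar is knocked over or moved more than 30 mm (distance of jar from where it was at the start of the episode above 0.03 m or angle between jar's own z axis and vertical above 0.5 rad).
Of rusk1, rusk2, rusk3, rusk4 only 2 to 4 are there at a start; the rules pass over those that are not, and their reading is None.
At some moment in a run one of rusk1, rusk2, rusk3, rusk4 may be knocked a few centimetres aside while the robot is not near it.
Once in a run the grip may slacken for a moment while it holds something.
It also fails if it takes over 210 s, if anything falls off the work surface, if the arm or the gripper's body presses on something with over 40 N, if the wrist force passes 120 N, or if a joint passes its speed limit or range.

## Robot

A 7-joint arm with a two-finger parallel gripper is mounted at the origin on the work surface. World frame = base frame: x ahead of the robot, y to its left, z up, the work surface at z = 0. Lengths are in mm, angles in rad, forces in N, time in s.
With the tool pointing down it reaches from about 350 to 775 mm from the base axis. Payload 3.1 kg.
Tool frame: the origin (TCP) lies on the centre line of the jaws, within the pads' length; the fingertips stand 14 mm ahead of it and the grasp point (between the pads) lies 5 mm behind it; z points along the fingers, y is the line along which they close (so a half turn about z gives the same grasp; the last joint's range is limited). The gripper opens to 85 mm and grips with 20 to 120 N. Pads are 22 mm wide; open, the fingers measure 114 mm over their backs; the gripper's body (76 mm by 85 mm) begins 54 mm behind the grasp point. The pads swing forward as they close: fully open they stand 13 mm farther back than shut.
Start: joints at [1.132, 0.311, 0.014, 1.512, -0.004, 1.319, -0.027], TCP at [212.591, -507.269, 245.304] pointing down, gripper open.
Joint ranges: [-2.7, 2.7], [-0.3, 1.91], [-1.27, 1.3], [0.12, 2.57], [-1.44, 4.58], [0.2, 2.03], [-3.05, 3.05]. Speed limits (rad/s): [2.79, 2.79, 3.14, 3.14, 3.14, 3.14, 3.14].

## Interface

Orientations are given as a unit quaternion [x, y, z, w].
In Python, from plant import arm gives the robot as it stands. The module is installed in compiled form; this text tells all that it offers.
- The arm moves only by the shell command python3 -m creep 'ROWS' [OPENING] [FORCE]. ROWS is JSON, a list of rows, each a list of 2 entries, a list of its own where there are three numbers: the shift along the tool's x, y, z normalised to -1 to 1, where 1 is 400 mm, then the turn, a rotation vector about the tool's x, y, z normalised to -1 to 1, where 1 is 90 degrees. In form: [[[dx, dy, dz], [wx, wy, wz]], ...]. A call has 1 to 5 rows; each row shifts and turns the commanded pose from where the row before left it, along the tool's axes as they then stand; what a row does not reach is not made up. A row lasts 1/12 s, in which the tool goes at most 41.7 mm and 7.16 degrees, less where a joint would pass 70% of its speed; a pose out of reach is approached as far as the arm can. A call with a number of a shift or a turn outside -1 to 1 is refused whole. A call with a gripper value outside its range is refused whole. OPENING is the opening, from -1 (shut) to 1 (fully open), set as the call begins (- or left out, the last holds). The fingers move at their own pace and stop on an object; FORCE is the grip in N (left out, the last holds). Time passes only in rows, so rows that do not move let the fingers close. It gives the time, the measured TCP pose, the force, the opening and the grip force at its end, in the units of the state.
- arm.observe(): the state, without advancing time (a new reading comes with each control period).
- arm.get_image(name): name is "side" or "top"; returns the picture (480x640x3 uint8, blue, green, red); there is no depth.
- arm.get_calibration(name): a dict with "mtx" (3x3 intrinsics, pixels), "world_from_camera" (4x4, takes a point from camera to world coordinates). Camera axes: x right, y down, z forward; pixel columns grow to the right and rows downward; lengths in mm; the calibration is good to about 2 mm. A picture is of the moment at which its call begins. get_calibration takes no time and is no camera call.
- arm.sign_off(): hands the job in; it is judged then, once.
The state is a dict: "time_s": time; "joints": joint angles; "qd": joint speeds; "effort": joint torques, N m; "position": TCP position; "eef_rot": TCP orientation; "ft_force": force on the tool from outside, world axes, zero at the start; "torque": the same for the moment, N m; "opening": opening from 0.0 (shut) to 1.0 (fully open); "grip_force": force on a finger pad.
Only numpy, scipy, OpenCV 4.12 (cv2) and the standard library are available. Lean on these libraries where they do the work, as an engineer would, in place of code of your own. Each camera call takes 0.05 s, during which the arm holds its last target. There are 200 camera calls.

## Working session

There is one attempt and no reset: what is moved stays moved. The work goes in short steps, Python scripts to look and compute and a shell command to move; the robot and the scene stay as the last step left them, time stands still between calls to the robot, and variables do not carry over. Pictures are saved under pics/ and viewed, at most 14 in all, crops included, and the job is handed in when it is done.

```bash
ls; mkdir -p pics; python3 - <<'E'
from plant import arm
import cv2,numpy as np
np.set_printoptions(precision=3,suppress=True)
s=arm.observe()
print({k:np.round(v,3) for k,v in s.items()})
for n in("side","top"):
    cv2.imwrite(f"pics/{n}0.png",arm.get_image(n)); c=arm.get_calibration(n); print(n,c["mtx"],c["world_from_camera"])
E
```

```text
pics
{'time_s': np.float64(0.0), 'joints': array([ 1.132,  0.312,  0.014,  1.513, -0.004,  1.319, -0.027]), 'qd': array([ 0.001, -0.   , -0.001, -0.001, -0.001, -0.001, -0.001]), 'effort': array([  0.001, -37.991,   0.146, -23.059,   0.012,   0.014,  -0.   ]), 'position': array([ 212.273, -506.601,  244.193]), 'eef_rot': array([ 0.98 ,  0.197, -0.   , -0.001]), 'ft_force': array([-0.521, -0.158, -0.024]), 'torque': array([-0.01 , -0.027,  0.   ]), 'grip_force': np.float64(0.0), 'opening': np.float64(0.998)}
side [[488.846   0.    326.793]
 [  0.    488.846 248.855]
 [  0.      0.      1.   ]] [[   0.407   -0.651    0.641 -478.06 ]
 [  -0.913   -0.306    0.269 -414.586]
 [   0.021   -0.695   -0.719 1289.327]
 [   0.       0.       0.       1.   ]]
top [[452.201   0.    322.585]
 [  0.    452.201 235.454]
 [  0.      0.      1.   ]] [[  -0.003   -0.973    0.229  271.01 ]
 [  -1.       0.003   -0.001    8.005]
 [   0.      -0.229   -0.973 1299.585]
 [   0.       0.       0.       1.   ]]
```

View pics/top0.png

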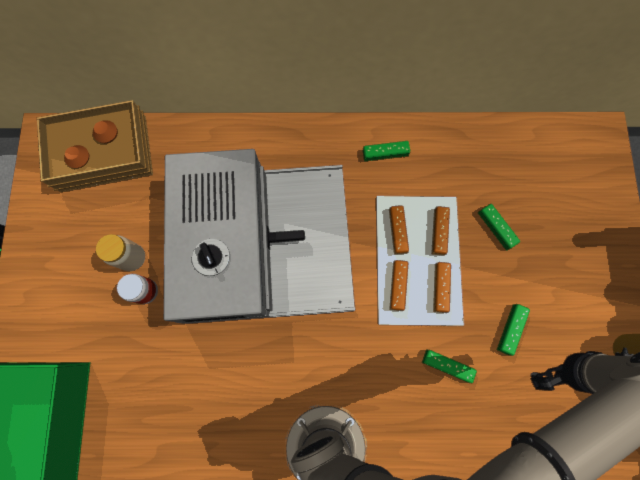

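View pics/side0.png

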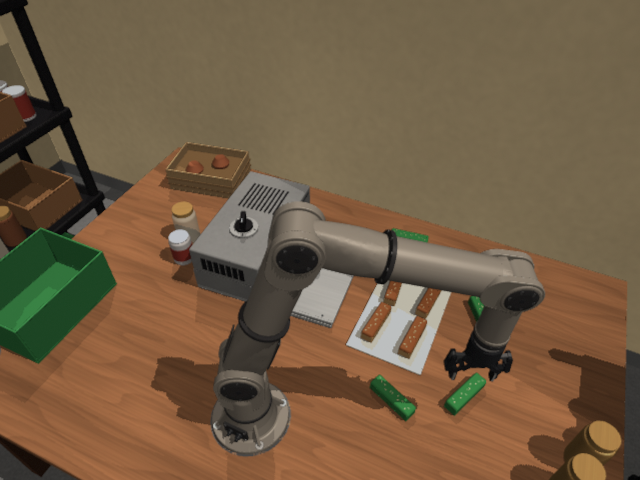

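```bash
cat > h.py <<'E'
import cv2,numpy as np
from plant import arm
from scipy.spatial.transform import Rotation as R
np.set_printoptions(precision=3,suppress=True)
def ray(cam,uv):
    c=arm.get_calibration(cam); T=c["world_from_camera"]
    d=np.linalg.inv(c["mtx"])@np.array([uv[0],uv[1],1.]); return T[:3,3],T[:3,:3]@(d/np.linalg.norm(d))
def plane(cam,uv,z):
    o,d=ray(cam,uv); return o+d*(z-o[2])/d[2]
def tri(uvt,uvs):
    """two-view point and miss distance"""
    (a,d),(b,e)=ray("top",uvt),ray("side",uvs)
    t=np.linalg.lstsq(np.c_[d,-e],b-a,rcond=None)[0]; p,q=a+t[0]*d,b+t[1]*e
    return (p+q)/2,np.linalg.norm(p-q)
def proj(cam,p):
    c=arm.get_calibration(cam); q=np.linalg.inv(c["world_from_camera"])@np.r_[p,1]; q=c["mtx"]@q[:3]; return q[:2]/q[2]
def blobs(img,lo,hi,amin=60):
    m=cv2.inRange(cv2.cvtColor(img,cv2.COLOR_BGR2HSV),lo,hi)
    m=cv2.morphologyEx(m,cv2.MORPH_CLOSE,np.ones((5,5)))
    return [c for c in cv2.findContours(m,cv2.RETR_EXTERNAL,cv2.CHAIN_APPROX_NONE)[0] if cv2.contourArea(c)>amin]
def plan(pos=None,ydir=None):
    """tool-frame shift (units of 400 mm) and turn (units of 90 deg) to put TCP at pos, tool down with closing line at world angle ydir (deg, mod 180)"""
    s=arm.observe(); Rt=R.from_quat(s["eef_rot"]); p=s["position"]
    if pos is not None:
        d=np.array(pos)-p; print("TCP",p,"world d",d,"shift tool units",Rt.inv().apply(d)/400,"rows",np.ceil(np.linalg.norm(d)/41.7))
    if ydir is not None:
        best=None
        for a in (ydir,ydir+180):
            y=np.array([np.cos(np.radians(a)),np.sin(np.radians(a)),0]);z=np.array([0,0,-1.]);G=R.from_matrix(np.c_[np.cross(y,z),y,z])
            w=(Rt.inv()*G).as_rotvec(); 
            print("turn units",w/(np.pi/2),"rows",np.ceil(np.degrees(np.linalg.norm(w))/7.16),"j7",s["joints"][6])
E
python3 - <<'E'
from h import *
t=cv2.imread("pics/top0.png");s=cv2.imread("pics/side0.png")
for n,i in(("top",t),("side",s)):
    for c in blobs(i,(5,120,60),(14,255,230),150):
        (x,y),(w,h),a=cv2.minAreaRect(c)
        if w*h<2500: print(n,"brown",np.round([x,y,w,h,a],1))
a=cv2.resize(t[145:330,155:365],None,fx=3,fy=3,interpolation=2)
b=cv2.resize(s[160:330,170:360],None,fx=3,fy=3,interpolation=2)
cv2.imwrite("pics/c_top.png",a);cv2.imwrite("pics/c_side.png",b)
E
```

```text
top brown [618. 463.  32.  42.  90.]
top brown [ 76.2 156.1  22.5  25.   71.6]
top brown [105.  131.5  23.   24.   90. ]
side brown [419.5 319.7  14.8  71.1  23.6]
side brown [382.5 308.4  13.8  63.1  29.4]
side brown [194.  166.5  13.   18.   90. ]
side brown [220.5 161.   14.   17.   90. ]
side brown [ 12.5 116.5  49.   25.   90. ]
```

View pics/c_top.png

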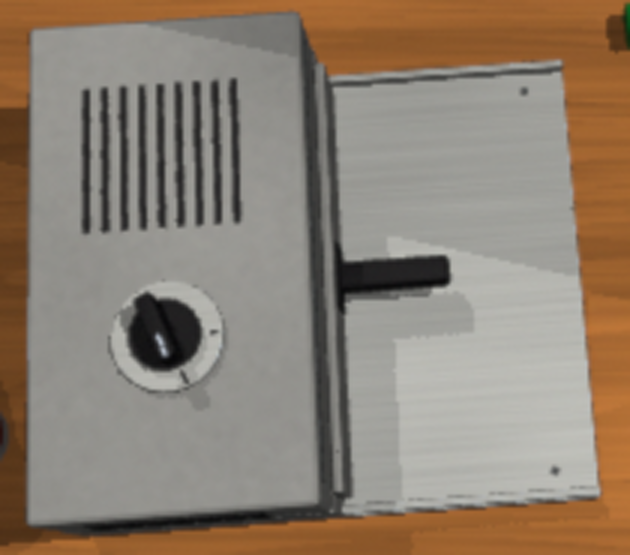

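View pics/c_side.png

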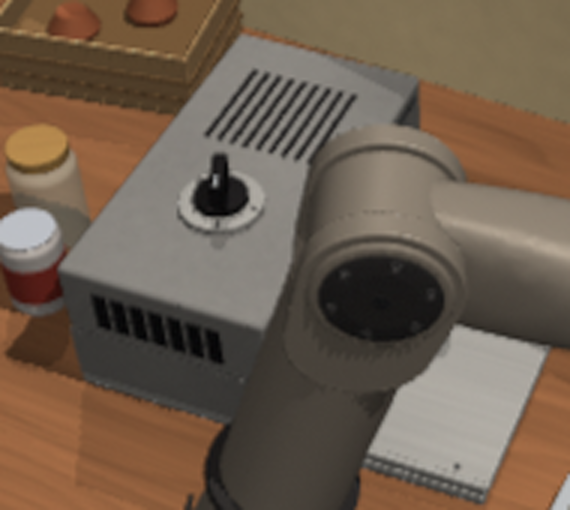

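```bash
python3 - <<'E'
from h import *
t=cv2.imread("pics/top0.png");s=cv2.imread("pics/side0.png")
f=lambda x,y:(155+x/3,145+y/3)
g=lambda x,y:(170+x/3,160+y/3)
p,m=tri(f(167,336),g(221,202));print("bezel",p,m)
p,m=tri(f(152,294),g(221,155));print("bar far end top",p,m)
print("bar ctr z237",plane("top",f(157.5,327),237))
for n,z,q in(("hous",200,[(30,30),(298,13),(322,513),(28,523)]),("shelf",15,[(564,62),(600,496)]),("handle",75,[(340,273),(449,270)]),("panel top",98,[(329,66),(347,494)])):
    P=np.array([plane("top",f(*k),z)[:2] for k in q]);D=np.diff(P,axis=0);print(n,P.tolist(),"ang",np.degrees(np.arctan2(D[:,1],D[:,0])),"len",np.linalg.norm(D,axis=1))
print("handle front corner two views?",cv2.cvtColor(t[225:235,395:402],cv2.COLOR_BGR2HSV).reshape(-1,3).mean(0))
h=cv2.cvtColor(t,cv2.COLOR_BGR2HSV)
w=cv2.inRange(h,(90,0,120),(130,60,255))[190:330,370:470]
b=cv2.inRange(h,(3,100,40),(20,255,255))[190:330,372:465]
# rusks inside the board: not table-connected
n,l,st,c=cv2.connectedComponentsWithStats(b)
for i in range(1,n):
    if 300<st[i,4]<2000:
        ct=cv2.findContours((l==i).astype(np.uint8),0,2)[0][0]+np.array([372,190])
        r=cv2.boxPoints(cv2.minAreaRect(ct)); W=np.array([plane("top",k,42)[:2] for k in r]);e=np.diff(W,axis=0);L=np.linalg.norm(e,axis=1);k=e[np.argmax(L)]
        print("rusk px",r.mean(0),"world z42",W.mean(0),"len",L,"ang",np.degrees(np.arctan2(k[1],k[0]))%180)
for ct in blobs(t,(90,0,120),(130,70,255),5000): 
    r=cv2.minAreaRect(ct);print("white",r,[plane("top",k,6)[:2].round() for k in cv2.boxPoints(r)])
E
```

```text
bezel [478.992 285.222 186.301] 3.645395968920682
bar far end top [503.182 290.364 232.908] 2.8285052903517465
bar ctr z237 [476.024 282.12  237.   ]
hous [[746.055149382246, 417.0041367110546], [761.3451669225562, 184.67044979049487], [331.5561171153684, 151.82920506205843], [324.32844280274696, 386.13172283022215]] ang [ -86.235 -175.63    91.767] len [232.836 431.042 234.414]
shelf [[789.959885328997, -55.773877290793294], [356.72943632510584, -83.8167455059]] ang [-176.296] len [434.137]
handle [[557.7686660507807, 157.58110594910224], [560.3587591607218, 56.559283533819844]] ang [-88.531] len [101.055]
panel top [[752.9783355871539, 170.10487872036396], [353.52549726520056, 143.72638042717702]] ang [-176.222] len [400.323]
handle front corner two views? [ 14.429 199.571 146.814]
rusk px [398.546 229.369] world z42 [ 584.902 -211.034] len [ 42.711 141.279  41.657] ang 4.366785388188816
rusk px [440.585 230.477] world z42 [ 581.308 -331.488] len [141.128  43.3   141.128] ang 173.14265995987282
rusk px [398.838 284.774] world z42 [ 425.852 -205.445] len [138.474  41.891 138.44 ] ang 173.78414935889447
rusk px [442.168 286.969] world z42 [ 419.429 -325.767] len [139.678  43.611 139.705] ang 174.04797679152773
```

The top view shows four brown rusks on the board, at pixels (399,229), (441,230), (399,285) and (442,287). The look-alikes are green bars at (387,151), (500,227), (514,330) and (450,366), and round brown things in the crate at (76,156) and (105,131). I choose the four on the board. In the crops, the dial's bezel is at pixel (211,257), with the bar pointing at the long mark (on). The handle runs from (268,236) to (305,235). Two views put the housing top at about 186 mm and the bar top at about 235 mm, which agrees with the text.

```bash
python3 -m creep '[[[0,0,-0.08],[0,0,0]],[[0,0,-0.08],[0,0,0]],[[0.02,0,-0.07],[0,0,0]],[[0.078,-0.024,0],[0,0,0]],[[0.078,-0.024,0],[0,0,0]]]' 1 60
python3 -m creep '[[[0.078,-0.024,0],[0,0,0]],[[0.078,-0.024,0],[0,0,0]],[[0.078,-0.024,0],[0,0,0]],[[0.078,-0.024,0],[0,0,0]],[[0.078,-0.024,0],[0,0,0]]]'
python3 -m creep '[[[0.078,-0.024,0],[0,0,0]],[[0.078,-0.024,0],[0,0,0]],[[0.078,-0.024,0],[0,0,0]],[[0,0,0],[0,0,0]],[[0,0,0],[0,0,0]]]'
python3 -c "from h import *;plan([477.5,284,330],114)"
```

```text
time_s: 0.52
position: [269.4, -463.9, 339.1]
eef_rot: [0.981, 0.194, 0.0, 0.002]
ft_force: [1.1, 0.7, -0.9]
opening: 1.001
grip_force: 0.0
time_s: 0.93
position: [396.2, -356.4, 336.8]
eef_rot: [0.98, 0.197, -0.0, -0.0]
ft_force: [0.3, 0.0, -0.7]
opening: 0.999
grip_force: 0.0
time_s: 1.35
position: [472.2, -292.3, 336.4]
eef_rot: [0.98, 0.2, -0.0, -0.001]
ft_force: [-0.5, -1.1, 0.3]
opening: 1.001
grip_force: 0.0
TCP [ 472.208 -292.297  336.395] world d [  5.292 576.297  -6.395] shift tool units [ 0.577 -1.32   0.019] rows 14.0
turn units [0.    0.002 1.99 ] rows 26.0 j7 -0.6872010508054525
turn units [-0.001  0.    -0.01 ] rows 1.0 j7 -0.6872010508054525
```

```bash
python3 -m creep '[[[0.036,-0.0825,0],[0,0,0]],[[0.036,-0.0825,0],[0,0,0]],[[0.036,-0.0825,0],[0,0,0]],[[0.036,-0.0825,0],[0,0,0]],[[0.036,-0.0825,0],[0,0,0]]]' 
python3 -m creep '[[[0.036,-0.0825,0],[0,0,0]],[[0.036,-0.0825,0],[0,0,0]],[[0.036,-0.0825,0],[0,0,0]],[[0.036,-0.0825,0],[0,0,0]],[[0.036,-0.0825,0],[0,0,0]]]' 
python3 -m creep '[[[0.036,-0.0825,0],[0,0,0]],[[0.036,-0.0825,0],[0,0,0]],[[0.036,-0.0825,0],[0,0,0]],[[0.036,-0.0825,0],[0,0,0]],[[0.036,-0.0825,0],[0,0,0]]]' 
python3 -m creep '[[[0.036,-0.0825,0],[0,0,0]],[[0,0,0],[0,0,0]],[[0,0,0],[0,0,0]]]'
python3 - <<'E'
from h import *
plan([477.5,284,224],114)
t=arm.get_image("top");s=arm.get_image("side")
cv2.imwrite("pics/d1.png",np.hstack([cv2.resize(t[190:320,150:280],(400,400)),cv2.resize(s[130:260,180:310],(400,400))]))
E
```

```text
time_s: 1.77
position: [472.1, -115.2, 337.1]
eef_rot: [0.981, 0.195, -0.0, 0.0]
ft_force: [0.8, 0.1, 0.0]
opening: 1.003
grip_force: 0.0
time_s: 2.18
position: [475.4, 64.6, 337.2]
eef_rot: [0.981, 0.195, -0.0, 0.001]
ft_force: [0.1, 0.2, -0.5]
opening: 1.001
grip_force: 0.0
time_s: 2.6
position: [479.0, 244.4, 337.1]
eef_rot: [0.981, 0.195, 0.0, 0.001]
ft_force: [0.8, -1.0, -0.5]
opening: 1.001
grip_force: 0.0
time_s: 2.85
position: [478.4, 282.1, 336.4]
eef_rot: [0.98, 0.199, -0.001, 0.0]
ft_force: [0.7, -1.4, 0.2]
opening: 0.998
grip_force: 0.0
TCP [478.399 282.118 336.428] world d [  -0.899    1.882 -112.428] shift tool units [ 0.    -0.005  0.281] rows 3.0
turn units [0.002 0.    1.988] rows 25.0 j7 -1.878234331010252
turn units [-0.     0.001 -0.012] rows 1.0 j7 -1.878234331010252
```

View pics/d1.png

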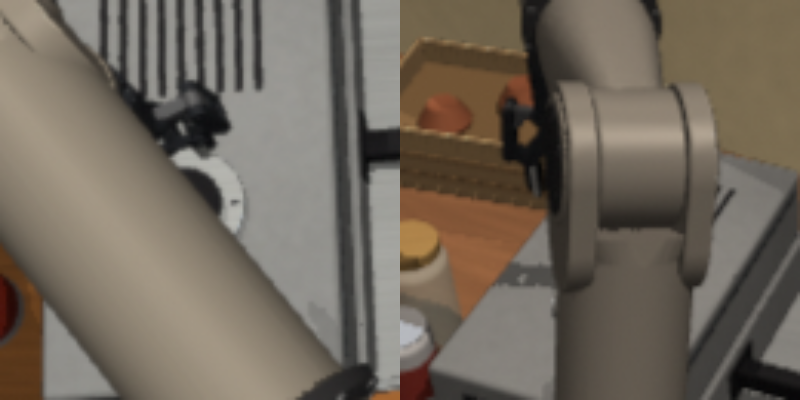

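The arm hides the dial in both views, but the measured position has plenty of clearance, so I descend and grip.

```bash
python3 -m creep '[[[0,-0.003,0.07],[0,0,0]],[[0,0,0.07],[0,0,0]],[[0,0,0.07],[0,0,0]],[[0,0,0.04],[0,0,0]],[[0,0,0.03],[0,0,0]]]' 
python3 -m creep '[[[0,0,0],[0,0,0]],[[0,0,0],[0,0,0]],[[0,0,0],[0,0,0]],[[0,0,0],[0,0,0]],[[0,0,0],[0,0,0]]]' -1 60
python3 -m creep '[[[0,0,0],[0,0,0]],[[0,0,0],[0,0,0]],[[0,0,0],[0,0,0]],[[0,0,0],[0,0,0]],[[0,0,0],[0,0,0]]]'; python3 -c "from h import *;plan([477.5,284,224],114);print(arm.observe()['torque'])"
```

```text
time_s: 3.37
position: [478.9, 277.9, 222.9]
eef_rot: [0.981, 0.195, -0.001, 0.002]
ft_force: [0.2, -0.5, -0.2]
opening: 0.998
grip_force: 0.0
time_s: 3.78
position: [479.3, 282.2, 226.6]
eef_rot: [0.98, 0.197, 0.001, -0.0]
ft_force: [0.3, 0.9, -0.1]
opening: 0.295
grip_force: 0.0
time_s: 4.2
position: [478.1, 285.0, 227.0]
eef_rot: [0.98, 0.199, 0.001, -0.002]
ft_force: [-1.7, 5.0, 6.4]
opening: 0.179
grip_force: 58.7
TCP [478.115 284.98  226.975] world d [-0.615 -0.98  -2.975] shift tool units [-0.002  0.002  0.007] rows 1.0
turn units [-0.003  0.003  1.988] rows 25.0 j7 -1.9077193788154785
turn units [-0.002 -0.002 -0.012] rows 1.0 j7 -1.9077193788154785
[0.763 0.379 0.77 ]
```

```bash
python3 -m creep '[[[0,0,0],[0,0,-0.076]],[[0,0,0],[0,0,-0.076]],[[0,0,0],[0,0,-0.076]],[[0,0,0],[0,0,-0.076]],[[0,0,0],[0,0,-0.076]]]' 
python3 -m creep '[[[0,0,0],[0,0,-0.076]],[[0,0,0],[0,0,-0.076]],[[0,0,0],[0,0,-0.076]],[[0,0,0],[0,0,-0.076]],[[0,0,0],[0,0,-0.07]]]' 
python3 -m creep '[[[0,0,0],[0,0,0]],[[0,0,0],[0,0,0]],[[0,0,0],[0,0,0]]]'; python3 -c "from h import *;plan([477.5,284,224],4);print(arm.observe()['torque'])"
```

```text
time_s: 4.62
position: [478.8, 284.7, 227.0]
eef_rot: [0.878, 0.479, 0.002, -0.001]
ft_force: [-0.8, 6.2, 5.1]
opening: 0.177
grip_force: 59.0
time_s: 5.03
position: [479.5, 284.3, 227.0]
eef_rot: [0.701, 0.713, 0.003, -0.0]
ft_force: [1.1, 5.5, 5.4]
opening: 0.18
grip_force: 59.0
time_s: 5.28
position: [479.5, 284.3, 227.0]
eef_rot: [0.703, 0.711, 0.003, -0.0]
ft_force: [0.0, 4.5, 5.9]
opening: 0.175
grip_force: 59.3
TCP [479.536 284.328 226.978] world d [-2.036 -0.328 -2.978] shift tool units [-0.001 -0.005  0.007] rows 1.0
turn units [ 0.002 -0.003 -0.038] rows 1.0 j7 -0.8140890600876929
turn units [-0.005 -0.004  1.962] rows 25.0 j7 -0.8140890600876929
[0.757 0.19  0.265]
```

```bash
python3 -m creep '[[[0,0,0],[0,0,0]],[[0,0,0],[0,0,0]],[[0,0,0],[0,0,0]],[[0,0,0],[0,0,0]],[[0,0,0],[0,0,0]]]' 1
python3 -m creep '[[[0,0,-0.03],[0,0,0]],[[0,0,-0.06],[0,0,0]],[[0,0,-0.08],[0,0,0]],[[0,0,-0.08],[0,0,-0.038]],[[0,0,0],[0,0,0]]]'
python3 -m creep '[[[-0.09,0.04,0],[0,0,0]],[[-0.09,0.04,0],[0,0,0]],[[-0.09,0.04,0],[0,0,0]],[[-0.09,0.04,0],[0,0,0]],[[-0.09,0.04,0],[0,0,0]]]'
python3 -m creep '[[[0,0,0],[0,0,0]],[[0,0,0],[0,0,0]]]'
python3 - <<'E'
from h import *
plan([557.9,100.2,57],4)
t=arm.get_image("top");s=arm.get_image("side")
cv2.imwrite("pics/d2.png",np.hstack([cv2.resize(t[170:330,155:315],(400,400)),cv2.resize(s[160:320,180:340],(400,400))]))
E
```

```text
time_s: 5.7
position: [478.6, 281.2, 224.7]
eef_rot: [0.704, 0.71, -0.001, 0.0]
ft_force: [0.7, 0.2, -0.2]
opening: 0.87
grip_force: 0.0
time_s: 6.12
position: [480.5, 284.2, 331.9]
eef_rot: [0.681, 0.732, 0.006, 0.001]
ft_force: [-0.2, 0.7, 1.0]
opening: 1.002
grip_force: 0.0
time_s: 6.53
position: [571.5, 106.0, 325.1]
eef_rot: [0.682, 0.731, -0.0, 0.0]
ft_force: [1.2, 0.7, 0.5]
opening: 1.001
grip_force: 0.0
time_s: 6.7
position: [572.4, 103.7, 324.0]
eef_rot: [0.685, 0.729, -0.001, 0.0]
ft_force: [0.3, 1.0, 1.1]
opening: 1.002
grip_force: 0.0
TCP [572.394 103.716 323.999] world d [ -14.494   -3.516 -266.999] shift tool units [-0.006 -0.036  0.668] rows 7.0
turn units [-0.001  0.001 -0.005] rows 1.0 j7 -0.372064567773984
turn units [0.001 0.002 1.995] rows 26.0 j7 -0.372064567773984
```

View pics/d2.png

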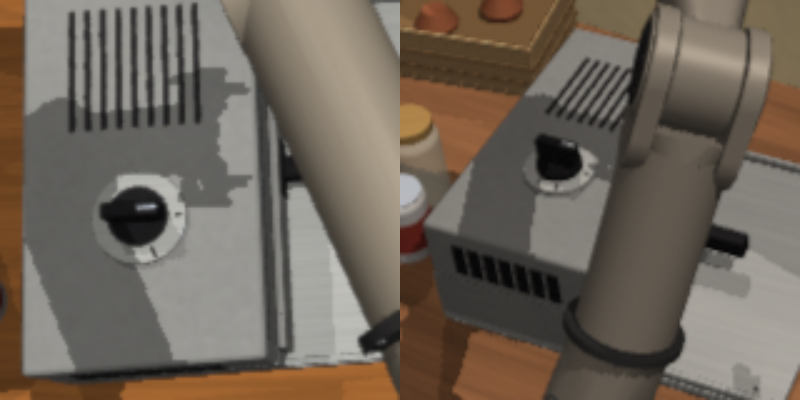

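The dial's bar now lies level in the picture, pointing at the short mark at crop pixel (180,213), so it is off. The handle tip shows in the side view at about (318,254).

```bash
python3 -c "
from h import *
print(tri((304.5,235),(318,254)), tri((304.5,235),(318,252)))"
python3 -m creep '[[[-0.006,-0.036,0.06],[0,0,0]],[[0,0,0.1],[0,0,0]],[[0,0,0.1],[0,0,0]],[[0,0,0.1],[0,0,0]],[[0,0,0.1],[0,0,0]]]'
python3 -m creep '[[[0,0,0.03],[0,0,0]],[[0,0,0],[0,0,0]],[[0,0,0],[0,0,0]]]'; python3 -c "from h import *;plan([557.9,100.2,57],4)"
```

```text
(array([558.801,  54.623,  86.372]), np.float64(4.482011201795695)) (array([555.942,  53.802,  99.213]), np.float64(5.184830662002489))
time_s: 7.22
position: [555.8, 107.0, 140.5]
eef_rot: [0.68, 0.733, 0.001, 0.0]
ft_force: [0.3, -0.8, 0.2]
opening: 1.004
grip_force: 0.0
time_s: 7.47
position: [557.0, 106.4, 130.5]
eef_rot: [0.681, 0.732, 0.001, 0.0]
ft_force: [0.3, -0.4, 0.9]
opening: 0.997
grip_force: 0.0
TCP [557.021 106.352 130.518] world d [  0.879  -6.152 -73.518] shift tool units [-0.016  0.001  0.184] rows 2.0
turn units [ 0.001 -0.001  0.002] rows 1.0 j7 -0.45314213428326977
turn units [ 0.001  0.001 -1.998] rows 26.0 j7 -0.45314213428326977
```

```bash
python3 -m creep '[[[-0.016,0,0.06],[0,0,0]],[[0,0,0.06],[0,0,0]],[[0,0,0.05],[0,0,0]],[[0,0,0.012],[0,0,0]],[[0,0,0],[0,0,0]]]'
python3 -m creep '[[[0,0,0],[0,0,0]],[[0,0,0],[0,0,0]],[[0,0,0],[0,0,0]],[[0,0,0],[0,0,0]],[[0,0,0],[0,0,0]]]' -1 50
python3 -m creep '[[[0,0,0],[0,0,0]],[[0,0,0],[0,0,0]],[[0,0,0],[0,0,0]],[[0,0,0],[0,0,0]]]'; python3 -c "from h import *;plan([557.9,100.2,57],4)"
```

```text
time_s: 7.88
position: [558.1, 99.0, 57.8]
eef_rot: [0.682, 0.732, 0.001, 0.0]
ft_force: [0.2, 0.5, 1.0]
opening: 0.995
grip_force: 0.0
time_s: 8.3
position: [560.3, 98.4, 58.3]
eef_rot: [0.682, 0.731, 0.003, 0.002]
ft_force: [6.5, -0.9, 6.8]
opening: 0.304
grip_force: 16.4
time_s: 8.63
position: [560.2, 98.3, 58.2]
eef_rot: [0.682, 0.731, 0.002, 0.002]
ft_force: [5.9, -1.0, 6.9]
opening: 0.292
grip_force: 54.8
TCP [560.164  98.257  58.242] world d [-2.264  1.943 -1.242] shift tool units [ 0.005 -0.005  0.003] rows 1.0
turn units [ 0.004 -0.    -0.001] rows 1.0 j7 -0.4934511619223002
turn units [-0.    -0.006  1.999] rows 26.0 j7 -0.4934511619223002
```

```bash
python3 -m creep '[[[-0.02,0,0],[0,0,0]],[[-0.04,0,0],[0,0,0]],[[-0.045,0,0],[0,0,0]],[[-0.045,0,0],[0,0,0]],[[-0.045,0,0],[0,0,0]]]'
python3 -m creep '[[[-0.045,0,0],[0,0,0]],[[-0.045,0,0],[0,0,0]],[[-0.045,0,0],[0,0,0]],[[-0.045,0,0],[0,0,0]],[[-0.04,0,0],[0,0,0]]]'
python3 -m creep '[[[-0.018,0,0],[0,0,0]],[[0,0,0],[0,0,0]],[[0,0,0],[0,0,0]]]'
python3 -c "from h import *;plan([560.2,98.3,58.2],4)"
```

```text
time_s: 9.05
position: [562.5, 25.2, 57.4]
eef_rot: [0.68, 0.733, 0.003, -0.002]
ft_force: [-0.7, 5.9, 6.2]
opening: 0.298
grip_force: 54.8
time_s: 9.47
position: [568.7, -63.0, 57.2]
eef_rot: [0.681, 0.733, 0.003, -0.002]
ft_force: [-0.3, 6.4, 5.2]
opening: 0.29
grip_force: 54.9
time_s: 9.72
position: [569.2, -73.5, 57.2]
eef_rot: [0.682, 0.731, 0.001, -0.001]
ft_force: [0.6, 1.1, 7.1]
opening: 0.298
grip_force: 55.1
TCP [569.19  -73.518  57.232] world d [ -8.99  171.818   0.968] shift tool units [ 0.43   0.008 -0.002] rows 5.0
turn units [-0.    -0.001  0.   ] rows 1.0 j7 -0.1808381648334521
turn units [ 0.002 -0.    -2.   ] rows 26.0 j7 -0.1808381648334521
```

```bash
python3 -m creep '[[[0,0,0],[0,0,0]],[[0,0,0],[0,0,0]],[[0,0,0],[0,0,0]],[[0,0,0],[0,0,0]],[[0,0,0],[0,0,0]]]' 1
python3 -m creep '[[[0,0,-0.03],[0,0,0]],[[0,0,-0.1],[0,0,0]],[[0,0,-0.1],[0,0,0]],[[0,0,-0.1],[0,0,0]],[[0,0,-0.1],[0,0,0]]]'
python3 -m creep '[[[-0.09,0,0],[0,0,0]],[[-0.09,0,0],[0,0,0]],[[-0.02,0,0],[0,0,0]],[[0,0,0],[0,0,0]],[[0,0,0],[0,0,0]]]'
python3 - <<'E'
from h import *
t=arm.get_image("top");s=arm.get_image("side");print(arm.observe()["position"])
cv2.imwrite("pics/t3.png",t);cv2.imwrite("pics/s3.png",s)
cv2.imwrite("pics/d3.png",np.vstack([cv2.resize(t[140:340,150:480],(660,400)),np.pad(s[190:350,200:470],((0,0),(0,390),(0,0)))])[:,:660])
E
```

```text
time_s: 10.13
position: [568.5, -74.6, 55.8]
eef_rot: [0.682, 0.731, -0.001, -0.001]
ft_force: [-0.1, 0.5, -0.0]
opening: 0.98
grip_force: 0.0
time_s: 10.55
position: [568.9, -74.1, 231.2]
eef_rot: [0.682, 0.732, 0.0, 0.0]
ft_force: [0.9, -0.7, -0.3]
opening: 1.0
grip_force: 0.0
time_s: 10.97
position: [574.7, -154.6, 228.7]
eef_rot: [0.683, 0.731, 0.0, -0.0]
ft_force: [-0.8, 1.5, 0.0]
opening: 0.998
grip_force: 0.0
[ 574.922 -152.022  228.806]
```

View pics/d3.png

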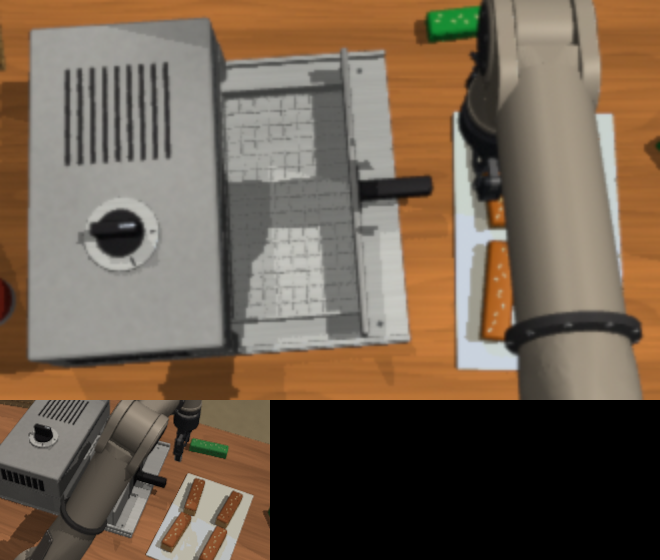

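The tray is out, handle tip at pixel (365,231), and the dial reads off. All four rusks lie on the board unmoved in the side view. Next I measure the tray pose and check the rusk heights.

```bash
cat >> h.py <<'E'
def rusks(t,z=42,box=(370,190,470,330)):
    x0,y0,x1,y1=box; b=cv2.inRange(cv2.cvtColor(t,cv2.COLOR_BGR2HSV),(3,100,40),(20,255,255))[y0:y1,x0:x1]
    out=[]
    for ct in cv2.findContours(b,0,1)[0]:
        if 300<cv2.contourArea(ct)<900:
            r=cv2.minAreaRect(ct+np.array([x0,y0])); W=np.array([plane("top",k,z)[:2] for k in cv2.boxPoints(r)]);e=np.diff(W,axis=0);L=np.linalg.norm(e,axis=1);k=e[np.argmax(L)]
            out.append((np.array(r[0]),W.mean(0),np.degrees(np.arctan2(k[1],k[0]))%180,np.sort(L)[[0,-1]]))
    return out
E
python3 - <<'E'
from h import *
t0=cv2.imread("pics/top0.png");s=cv2.imread("pics/s3.png")
sb=[]
for c in blobs(s,(5,110,40),(16,255,230),150):
    (x,y),(w,h),a=cv2.minAreaRect(c)
    if 340<x<450 and 260<y<380: sb.append((x,y)); print("side",np.round([x,y,w,h,a],1))
for p,W,a,L in rusks(t0,42,(372,190,465,330)):
    print(p,W,a,L,"pred side centre",proj("side",np.r_[W,24]),"pred top",proj("side",np.r_[W,42]),[ (tri(p,q)[0],round(tri(p,q)[1],1)) for q in sb if np.hypot(*(proj("side",np.r_[W,24])-q))<12])
f=lambda x,y:(150+x/2,140+y/2)
for n,z,q in(("handle",75,[(360,189),(431,185)]),("panel",98,[(345,51),(366,334)])):
    P=np.array([plane("top",f(*k),z)[:2] for k in q]);D=np.diff(P,axis=0);print(n,P.tolist(),"mid",P.mean(0),"ang",np.degrees(np.arctan2(D[:,1],D[:,0])))
E
```

```text
handle [[561.6020949877175, -13.940582887275733], [567.0676360385213, -112.89163907855978]] mid [564.335 -63.416] ang [-86.838]
panel [[757.0822438704865, 6.411413266274622], [360.02192802312817, -20.149453087214816]] mid [558.552  -6.869] ang [-176.173]
```

```bash
sed -i 's/findContours(b,0,1)/findContours(b,1,1)/; s/RETR_EXTERNAL/RETR_LIST/' h.py
python3 - <<'E'
from h import *
t0=cv2.imread("pics/top0.png");s=cv2.imread("pics/s3.png");t=cv2.imread("pics/t3.png")
sb=[]
for c in blobs(s,(5,110,40),(16,255,230),150):
    (x,y),(w,h),a=cv2.minAreaRect(c)
    if 340<x<450 and 260<y<380: sb.append((x,y)); print("side",np.round([x,y,w,h,a],1))
for p,W,a,L in rusks(t0,42,(372,190,465,330)):
    print(p,W,a,L,"pred side centre",proj("side",np.r_[W,24]),[ (tri(p,q)[0],round(tri(p,q)[1],1)) for q in sb if np.hypot(*(proj("side",np.r_[W,24])-q))<12])
f=lambda x,y:(150+x/2,140+y/2)
P=[plane("top",f(285,92),53),plane("top",f(300,320),53)];print(P,(P[0]+P[1])/2)
cv2.imwrite("pics/tray.png",cv2.resize(t[160:320,250:380],None,fx=4,fy=3.75,interpolation=2))
E
```

```text
side [399.4 316.   82.5  98.   20.6]
[442.168 286.969] [ 419.429 -325.767] 174.04797679152773 [ 43.611 139.705] pred side centre [410.219 335.671] []
[398.838 284.774] [ 425.852 -205.445] 173.78414935889447 [ 41.891 138.474] pred side centre [374.307 320.669] []
[440.585 230.477] [ 581.308 -331.488] 173.14265995987282 [ 43.3   141.128] pred side centre [426.48  298.716] []
[398.546 229.369] [ 584.902 -211.034] 4.366785388188816 [ 41.657 141.279] pred side centre [392.13  286.038] []
[array([711.992,  93.719,  53.   ]), array([382.596,  69.06 ,  53.   ])] [547.294  81.39   53.   ]
```

View pics/tray.png

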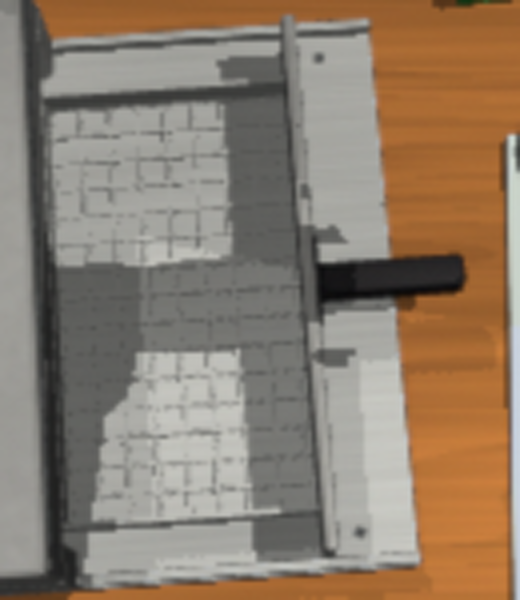

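The tray's side walls appear at crop rows 105 and 520 and the handle tip at (463,272). This gives a floor centre near (553, 86), squared to the dryer.

```bash
python3 -m creep '[[[0,0,0],[0,0,0.0766]],[[0,0,0],[0,0,0.0766]],[[0,0,0],[0,0,0.0766]],[[0,0,0],[0,0,0.0766]],[[0,0,0],[0,0,0.0766]]]' 1 60
python3 -m creep '[[[0,0,0],[0,0,0.0766]],[[0,0,0],[0,0,0.0766]],[[0,0,0],[0,0,0.0766]],[[0,0,0],[0,0,0.0766]],[[0,0,0],[0,0,0.0766]]]'
python3 -m creep '[[[0,0,0],[0,0,0.0766]],[[0,0,0],[0,0,0.0766]],[[0,0,0],[0,0,0.0766]],[[0,0,0],[0,0,0]],[[0,0,0],[0,0,0]]]'
python3 -c "
from h import *
plan([584.9,-211,26],94.4)"
```

```text
time_s: 11.48
position: [575.0, -151.6, 228.7]
eef_rot: [0.869, 0.496, 0.0, -0.001]
ft_force: [0.8, 1.0, -0.6]
opening: 0.999
grip_force: 0.0
time_s: 11.9
position: [575.0, -151.5, 228.7]
eef_rot: [0.976, 0.216, 0.0, -0.001]
ft_force: [0.5, 0.9, -1.0]
opening: 1.003
grip_force: 0.0
time_s: 12.32
position: [575.1, -152.2, 228.6]
eef_rot: [0.999, 0.041, -0.0, -0.0]
ft_force: [0.0, -0.9, -0.3]
opening: 0.997
grip_force: 0.0
TCP [ 575.074 -152.179  228.64 ] world d [   9.826  -58.821 -202.64 ] shift tool units [0.012 0.149 0.507] rows 6.0
turn units [ 0.    -0.001 -1.996] rows 26.0 j7 -1.3892945042094942
turn units [-0.    -0.     0.004] rows 1.0 j7 -1.3892945042094942
```

```bash
python3 -m creep '[[[0.006,0.075,0],[0,0,0.004]],[[0.006,0.074,0],[0,0,0]],[[0,0,0.1],[0,0,0]],[[0,0,0.1],[0,0,0]],[[0,0,0.1],[0,0,0]]]'
python3 -m creep '[[[0,0,0.1],[0,0,0]],[[0,0,0.06],[0,0,0]],[[0,0,0.03],[0,0,0]],[[0,0,0.014],[0,0,0]],[[0,0,0],[0,0,0]]]'
python3 -m creep '[[[0,0,0],[0,0,0]],[[0,0,0],[0,0,0]],[[0,0,0],[0,0,0]],[[0,0,0],[0,0,0]],[[0,0,0],[0,0,0]]]' -1 60
python3 -m creep '[[[0,0,0],[0,0,0]],[[0,0,0],[0,0,0]],[[0,0,-0.03],[0,0,0]],[[0,0,-0.1],[0,0,0]],[[0,0,-0.1],[0,0,0]]]'
python3 -m creep '[[[0,0,-0.1],[0,0,0]],[[0,0,0],[0,0,0]]]'
python3 -c "
from h import *
plan([661.2,93.5,150],4)"
```

```text
time_s: 12.73
position: [584.9, -213.4, 108.0]
eef_rot: [0.999, 0.036, 0.001, 0.0]
ft_force: [-0.3, -0.0, -0.4]
opening: 0.996
grip_force: 0.0
time_s: 13.15
position: [584.2, -212.7, 26.5]
eef_rot: [0.999, 0.036, -0.0, -0.0]
ft_force: [-0.2, -0.1, 1.2]
opening: 1.001
grip_force: 0.0
time_s: 13.57
position: [585.7, -213.9, 28.9]
eef_rot: [0.999, 0.035, 0.002, 0.001]
ft_force: [0.2, -0.2, 4.9]
opening: 0.456
grip_force: 62.6
time_s: 13.98
position: [581.4, -212.6, 117.6]
eef_rot: [0.999, 0.035, -0.004, -0.001]
ft_force: [1.1, -0.3, -0.2]
opening: 0.457
grip_force: 61.8
time_s: 14.15
position: [589.7, -214.3, 169.3]
eef_rot: [0.999, 0.035, 0.008, 0.003]
ft_force: [1.6, 0.0, 0.4]
opening: 0.455
grip_force: 61.9
TCP [ 589.682 -214.292  169.291] world d [ 71.518 307.792 -19.291] shift tool units [ 0.232 -0.755  0.047] rows 8.0
turn units [ 0.012 -0.005 -1.   ] rows 13.0 j7 -1.3234945894563506
turn units [-0.005 -0.012  1.   ] rows 13.0 j7 -1.3234945894563506
```

```bash
R='[0,0,-0.0769]'; python3 -m creep '[[[0.029,-0.094,0],[0,0,0]],[[0.029,-0.094,0],[0,0,0]],[[0.029,-0.094,0],[0,0,0]],[[0.029,-0.094,0],[0,0,0]],[[0.029,-0.094,0],[0,0,0]]]'
python3 -m creep '[[[0.029,-0.094,0],[0,0,0]],[[0.029,-0.094,0],[0,0,0]],[[0.029,-0.09,0],[0,0,0]],[[0,0,0],[0,0,-0.077]],[[0,0,0],[0,0,-0.077]]]'
python3 -m creep '[[[0,0,0],[0,0,-0.077]],[[0,0,0],[0,0,-0.077]],[[0,0,0],[0,0,-0.077]],[[0,0,0],[0,0,-0.077]],[[0,0,0],[0,0,-0.077]]]'
python3 -m creep '[[[0,0,0],[0,0,-0.077]],[[0,0,0],[0,0,-0.077]],[[0,0,0],[0,0,-0.077]],[[0,0,0],[0,0,-0.077]],[[0,0,0],[0,0,-0.077]]]'
python3 -m creep '[[[0,0,0],[0,0,-0.076]],[[0,0,0],[0,0,0]],[[0,0,0],[0,0,0]]]'
python3 -c "
from h import *
plan([661.2,90.5,42],4)"
```

```text
time_s: 14.57
position: [628.4, -20.0, 159.0]
eef_rot: [0.999, 0.035, -0.0, 0.0]
ft_force: [0.5, -1.1, 0.1]
opening: 0.452
grip_force: 66.1
time_s: 14.98
position: [654.5, 98.0, 158.9]
eef_rot: [0.987, 0.163, -0.0, -0.002]
ft_force: [0.2, -0.5, -1.1]
opening: 0.454
grip_force: 66.3
time_s: 15.4
position: [655.1, 91.5, 158.7]
eef_rot: [0.895, 0.445, -0.001, -0.0]
ft_force: [0.6, -0.3, -1.0]
opening: 0.457
grip_force: 66.4
time_s: 15.82
position: [655.2, 91.3, 158.8]
eef_rot: [0.722, 0.692, -0.001, -0.0]
ft_force: [0.3, 0.4, -1.0]
opening: 0.458
grip_force: 66.4
time_s: 16.07
position: [655.3, 91.4, 158.7]
eef_rot: [0.683, 0.731, -0.0, -0.0]
ft_force: [0.8, 0.1, -1.2]
opening: 0.459
grip_force: 66.4
TCP [655.32   91.442 158.66 ] world d [   5.88    -0.942 -116.66 ] shift tool units [-0.003  0.015  0.292] rows 3.0
turn units [-0.001 -0.    -0.002] rows 1.0 j7 -0.40601323474189127
turn units [-0.     0.001  1.998] rows 26.0 j7 -0.40601323474189127
```

```bash
python3 -m creep '[[[-0.003,0.014,0.06],[0,0,0]],[[0,0,0.08],[0,0,0]],[[0,0,0.08],[0,0,0]],[[0,0,0.05],[0,0,0]],[[0,0,0.02],[0,0,0]]]'
python3 -m creep '[[[0,0,0.002],[0,0,0]],[[0,0,0],[0,0,0]],[[0,0,0],[0,0,0]]]'
python3 -m creep '[[[0,0,0],[0,0,0]],[[0,0,0],[0,0,0]],[[0,0,0],[0,0,0]],[[0,0,0],[0,0,0]]]' 0.35
python3 -m creep '[[[0,0,-0.04],[0,0,0]],[[0,0,-0.08],[0,0,0]],[[0,0,-0.1],[0,0,0]],[[0,0,-0.1],[0,0,0]],[[0,0,0],[0,0,0]]]'
python3 -c "
from h import *
plan([581.3,-331.5,26],83.1)"
```

```text
time_s: 16.48
position: [658.1, 89.3, 40.7]
eef_rot: [0.683, 0.731, -0.004, -0.002]
ft_force: [-14.4, -5.3, 29.8]
opening: 0.459
grip_force: 71.0
time_s: 16.73
position: [661.9, 91.1, 42.9]
eef_rot: [0.682, 0.731, 0.001, 0.0]
ft_force: [0.4, 0.6, -0.9]
opening: 0.455
grip_force: 66.9
time_s: 17.07
position: [661.6, 90.9, 42.5]
eef_rot: [0.682, 0.731, 0.0, 0.0]
ft_force: [-0.5, -0.3, 0.3]
opening: 0.672
grip_force: 0.0
time_s: 17.48
position: [666.1, 93.4, 180.5]
eef_rot: [0.682, 0.731, 0.008, 0.004]
ft_force: [1.2, 1.7, 1.1]
opening: 0.672
grip_force: 0.0
TCP [666.065  93.364 180.498] world d [ -84.765 -424.864 -154.498] shift tool units [-1.046 -0.292  0.377] rows 12.0
turn units [ 0.011  0.005 -0.879] rows 12.0 j7 -0.39319567532913635
turn units [ 0.006 -0.011  1.121] rows 15.0 j7 -0.39319567532913635
```

```bash
python3 -m creep '[[[-0.087,-0.0243,0],[0,0,0]],[[-0.087,-0.0243,0],[0,0,0]],[[-0.087,-0.0243,0],[0,0,0]],[[-0.087,-0.0243,0],[0,0,0]],[[-0.087,-0.0243,0],[0,0,0]]]' 1
python3 - <<'E'
from h import *
t=arm.get_image("top");s=arm.get_image("side");cv2.imwrite("pics/t4.png",t);cv2.imwrite("pics/s4.png",s)
for r in rusks(t,42,(300,150,520,350)):print(*r)
for r in rusks(t,54,(250,150,330,350)):print("tray",*r)
cv2.imwrite("pics/d4.png",np.hstack([cv2.resize(t[140:360,230:480],(400,352)),cv2.resize(s[180:400,220:470],(400,352))]))
E
```

```text
time_s: 17.9
position: [624.6, -87.7, 170.2]
eef_rot: [0.682, 0.732, 0.0, 0.0]
ft_force: [1.2, -0.9, 0.4]
opening: 1.004
grip_force: 0.0
[440.474 230.471] [ 581.327 -331.171] 173.14265998412927 [ 43.942 141.128]
tray [291.518 204.765] [654.847  95.713] 93.85219461857317 [ 46.005 137.761]
```

View pics/d4.png

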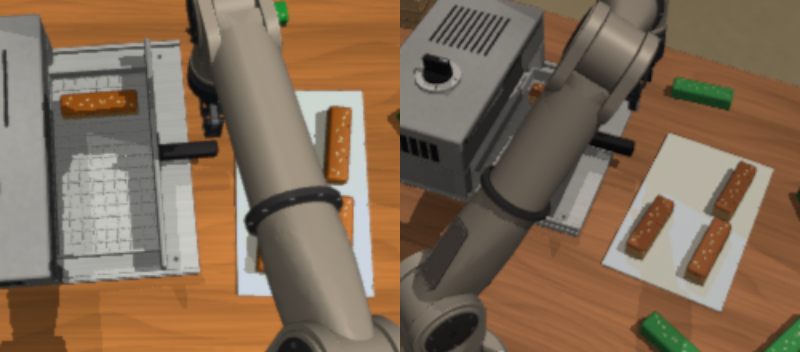

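The first rusk lies in the tray at crop pixel (98,102), clear of the far wall. The other three are still at their places on the board. I go on to the far rusk at (440,230).

```bash
python3 -m creep '[[[-0.087,-0.0243,0],[0,0,0]],[[-0.087,-0.0243,0],[0,0,0]],[[-0.087,-0.0243,0],[0,0,0]],[[-0.087,-0.0243,0],[0,0,0]],[[-0.087,-0.0243,0],[0,0,0]]]'
python3 -m creep '[[[-0.087,-0.0243,0],[0,0,0]],[[-0.087,-0.0243,0],[0,0,0]],[[0,0,0],[0,0,0.075]],[[0,0,0],[0,0,0.075]],[[0,0,0],[0,0,0.075]]]'
python3 -m creep '[[[0,0,0],[0,0,0.075]],[[0,0,0],[0,0,0.075]],[[0,0,0],[0,0,0.075]],[[0,0,0],[0,0,0.075]],[[0,0,0],[0,0,0.075]]]'
python3 -m creep '[[[0,0,0],[0,0,0.075]],[[0,0,0],[0,0,0.075]],[[0,0,0],[0,0,0.075]],[[0,0,0],[0,0,0.075]],[[0,0,0],[0,0,0.075]]]'
python3 -m creep '[[[0,0,0],[0,0,0.075]],[[0,0,0],[0,0,0.075]],[[0,0,0],[0,0,0]],[[0,0,0],[0,0,0]]]'
python3 -c "
from h import *
plan([581.3,-331.5,26],83.1)"
```

```text
time_s: 18.42
position: [588.5, -264.6, 170.3]
eef_rot: [0.682, 0.732, 0.0, 0.0]
ft_force: [-0.2, 0.9, 0.6]
opening: 1.001
grip_force: 0.0
time_s: 18.83
position: [574.1, -334.9, 169.8]
eef_rot: [0.802, 0.597, 0.0, -0.0]
ft_force: [0.5, 0.2, 0.4]
opening: 0.998
grip_force: 0.0
time_s: 19.25
position: [574.6, -333.6, 170.1]
eef_rot: [0.941, 0.34, 0.0, 0.0]
ft_force: [-0.0, 0.3, -0.6]
opening: 0.998
grip_force: 0.0
time_s: 19.67
position: [574.6, -333.5, 170.1]
eef_rot: [0.999, 0.052, 0.0, -0.0]
ft_force: [-0.2, 0.7, -0.3]
opening: 1.001
grip_force: 0.0
time_s: 20.0
position: [574.6, -333.6, 170.1]
eef_rot: [0.998, -0.061, 0.0, 0.0]
ft_force: [0.1, -0.5, 0.0]
opening: 1.0
grip_force: 0.0
TCP [ 574.586 -333.551  170.123] world d [   6.714    2.051 -144.123] shift tool units [ 0.016 -0.007  0.36 ] rows 4.0
turn units [-0.    -0.     1.999] rows 26.0 j7 -1.3315162965961695
turn units [ 0.    -0.    -0.001] rows 1.0 j7 -1.3315162965961695
```

```bash
python3 -m creep '[[[0.016,-0.007,0.08],[0,0,0]],[[0,0,0.1],[0,0,0]],[[0,0,0.1],[0,0,0]],[[0,0,0.05],[0,0,0]],[[0,0,0.02],[0,0,0]]]'
python3 -m creep '[[[0,0,0.01],[0,0,0]],[[0,0,0],[0,0,0]]]'
python3 -m creep '[[[0,0,0],[0,0,0]],[[0,0,0],[0,0,0]],[[0,0,0],[0,0,0]],[[0,0,0],[0,0,0]],[[0,0,0],[0,0,0]]]' -1 60
python3 -m creep '[[[0,0,0],[0,0,0]],[[0,0,0],[0,0,0]],[[0,0,-0.03],[0,0,0]],[[0,0,-0.1],[0,0,0]],[[0,0,-0.1],[0,0,0]]]'
python3 -m creep '[[[0,0,-0.1],[0,0,0]],[[0,0,0],[0,0,0]],[[0,0,0],[0,0,0]]]'
python3 -c "
from h import *
plan([589.4,85.5,165],4)"
```

```text
time_s: 20.42
position: [577.6, -330.2, 24.7]
eef_rot: [0.998, -0.062, -0.004, -0.002]
ft_force: [0.0, 0.3, -0.1]
opening: 0.999
grip_force: 0.0
time_s: 20.58
position: [581.6, -332.0, 26.4]
eef_rot: [0.998, -0.062, 0.0, -0.0]
ft_force: [0.4, 0.2, 0.1]
opening: 0.998
grip_force: 0.0
time_s: 21.0
position: [582.4, -332.8, 28.1]
eef_rot: [0.998, -0.063, 0.002, 0.001]
ft_force: [0.6, -0.0, 6.0]
opening: 0.457
grip_force: 63.5
time_s: 21.42
position: [578.2, -330.6, 116.1]
eef_rot: [0.998, -0.063, -0.004, -0.002]
ft_force: [0.9, -0.1, -0.8]
opening: 0.456
grip_force: 62.5
time_s: 21.67
position: [583.0, -332.4, 162.3]
eef_rot: [0.998, -0.063, 0.003, 0.001]
ft_force: [-1.1, 0.6, -2.0]
opening: 0.461
grip_force: 62.7
TCP [ 583.013 -332.365  162.304] world d [  6.387 417.865   2.696] shift tool units [-0.115 -1.038 -0.01 ] rows 11.0
turn units [ 0.005 -0.002 -1.124] rows 15.0 j7 -1.3438349822259301
turn units [-0.002 -0.005  0.876] rows 12.0 j7 -1.3438349822259301
```

```bash
python3 -m creep '[[[-0.0096,-0.0865,0],[0,0,0]],[[-0.0096,-0.0865,0],[0,0,0]],[[-0.0096,-0.0865,0],[0,0,0]],[[-0.0096,-0.0865,0],[0,0,0]],[[-0.0096,-0.0865,0],[0,0,0]]]'
python3 -m creep '[[[-0.0096,-0.0865,0],[0,0,0]],[[-0.0096,-0.0865,0],[0,0,0]],[[-0.0096,-0.0865,0],[0,0,0]],[[-0.0096,-0.0865,0],[0,0,0]],[[-0.0096,-0.0865,0],[0,0,0]]]'
python3 -m creep '[[[-0.0096,-0.0865,0],[0,0,0]],[[-0.0096,-0.0865,0],[0,0,0]],[[0,0,0],[0,0,-0.0748]],[[0,0,0],[0,0,-0.0748]],[[0,0,0],[0,0,-0.0748]]]'
python3 -m creep '[[[0,0,0],[0,0,-0.0748]],[[0,0,0],[0,0,-0.0748]],[[0,0,0],[0,0,-0.0748]],[[0,0,0],[0,0,-0.0748]],[[0,0,0],[0,0,-0.0748]]]'
python3 -m creep '[[[0,0,0],[0,0,-0.0748]],[[0,0,0],[0,0,-0.0748]],[[0,0,0],[0,0,-0.0748]],[[0,0,0],[0,0,-0.0748]],[[0,0,0],[0,0,-0.0748]]]'
python3 -m creep '[[[0,0,0],[0,0,-0.0748]],[[0,0,0],[0,0,-0.0748]],[[0,0,0],[0,0,0]],[[0,0,0],[0,0,0]]]'
python3 -c "
from h import *
plan([589.4,85.5,43],4)"
```

```text
time_s: 22.08
position: [581.6, -155.9, 155.8]
eef_rot: [0.998, -0.063, -0.003, -0.0]
ft_force: [0.2, 0.4, -1.3]
opening: 0.458
grip_force: 62.6
time_s: 22.5
position: [584.3, 17.5, 156.0]
eef_rot: [0.998, -0.063, -0.002, 0.0]
ft_force: [0.5, -0.3, -1.6]
opening: 0.457
grip_force: 62.6
time_s: 22.92
position: [585.4, 86.8, 155.9]
eef_rot: [0.993, 0.118, -0.003, 0.0]
ft_force: [0.8, -1.0, -1.3]
opening: 0.457
grip_force: 62.6
time_s: 23.33
position: [585.6, 85.3, 155.9]
eef_rot: [0.917, 0.399, -0.002, -0.001]
ft_force: [0.6, -0.9, -1.2]
opening: 0.464
grip_force: 62.7
time_s: 23.75
position: [585.7, 85.3, 155.9]
eef_rot: [0.762, 0.647, -0.002, -0.001]
ft_force: [-1.1, -0.5, -1.7]
opening: 0.455
grip_force: 62.7
time_s: 24.08
position: [586.2, 85.4, 156.4]
eef_rot: [0.684, 0.729, -0.001, -0.001]
ft_force: [0.3, -0.1, -2.0]
opening: 0.456
grip_force: 62.7
TCP [586.199  85.352 156.393] world d [   3.201    0.148 -113.393] shift tool units [-0.     0.009  0.283] rows 3.0
turn units [-0.002  0.    -0.004] rows 1.0 j7 -0.45889674224563554
turn units [0.    0.004 1.996] rows 26.0 j7 -0.45889674224563554
```

```bash
python3 -m creep '[[[0,0.009,0.08],[0,0,0]],[[0,0,0.08],[0,0,0]],[[0,0,0.05],[0,0,0]],[[0,0,0.03],[0,0,0]],[[0,0,0.015],[0,0,0]]]'
python3 -m creep '[[[0,0,0.01],[0,0,0]],[[0,0,0.01],[0,0,0]],[[0,0,0.008],[0,0,0]],[[0,0,0],[0,0,0]],[[0,0,0],[0,0,0]]]'
python3 -m creep '[[[0,0,0],[0,0,0]],[[0,0,0],[0,0,0]],[[0,0,0],[0,0,0]],[[0,0,0],[0,0,0]]]' 0.35
python3 -m creep '[[[0,0,-0.04],[0,0,0]],[[0,0,-0.08],[0,0,0]],[[0,0,-0.1],[0,0,0]],[[0,0,-0.1],[0,0,0]],[[0,0,0],[0,0,0]]]'
python3 - <<'E'
from h import *
plan([425.9,-205.5,26],83.7)
t=arm.get_image("top")
for r in rusks(t,42,(370,150,520,350)):print(*r)
for r in rusks(t,54,(250,150,340,350)):print("tray",*r)
E
```

```text
time_s: 24.5
position: [589.3, 85.3, 53.5]
eef_rot: [0.684, 0.729, -0.002, -0.001]
ft_force: [0.0, -1.2, -0.5]
opening: 0.458
grip_force: 62.7
time_s: 24.92
position: [591.6, 86.2, 45.6]
eef_rot: [0.684, 0.73, 0.001, 0.0]
ft_force: [-0.6, 0.2, -0.8]
opening: 0.459
grip_force: 62.7
time_s: 25.25
position: [591.4, 86.1, 45.4]
eef_rot: [0.684, 0.73, 0.0, 0.0]
ft_force: [0.3, 0.1, 0.3]
opening: 0.676
grip_force: 0.0
time_s: 25.67
position: [595.9, 88.8, 182.2]
eef_rot: [0.683, 0.73, 0.007, 0.004]
ft_force: [0.9, 1.4, 1.8]
opening: 0.672
grip_force: 0.0
TCP [595.943  88.76  182.215] world d [-170.043 -294.26  -156.215] shift tool units [-0.707 -0.479  0.381] rows 9.0
turn units [ 0.01   0.006 -0.888] rows 12.0 j7 -0.4465252056329327
turn units [ 0.006 -0.011  1.112] rows 14.0 j7 -0.4465252056329327
[442.179 286.673] [ 420.227 -325.847] 174.04798489546644 [ 43.61  137.676]
[399.041 284.431] [ 426.773 -206.047] 173.77387955750362 [ 40.886 135.727]
tray [320.5 158. ] [798.579  12.185] 89.85328797018747 [ 50.497 109.563]
```

```bash
python3 -m creep '[[[-0.07,-0.0466,0],[0,0,0]],[[-0.07,-0.0466,0],[0,0,0]],[[-0.07,-0.0466,0],[0,0,0]],[[-0.07,-0.0466,0],[0,0,0]],[[-0.07,-0.0466,0],[0,0,0]]]' 1
python3 -m creep '[[[-0.07,-0.0466,0],[0,0,0]],[[-0.07,-0.0466,0],[0,0,0]],[[-0.07,-0.0466,0],[0,0,0]],[[-0.07,-0.0466,0],[0,0,0]],[[-0.07,-0.0466,0],[0,0,0]]]'
python3 -m creep '[[[0,0,0],[0,0,0.0741]],[[0,0,0],[0,0,0.0741]],[[0,0,0],[0,0,0.0741]],[[0,0,0],[0,0,0.0741]],[[0,0,0],[0,0,0.0741]]]'
python3 -m creep '[[[0,0,0],[0,0,0.0741]],[[0,0,0],[0,0,0.0741]],[[0,0,0],[0,0,0.0741]],[[0,0,0],[0,0,0.0741]],[[0,0,0],[0,0,0.0741]]]'
python3 -m creep '[[[0,0,0],[0,0,0.0741]],[[0,0,0],[0,0,0.0741]],[[0,0,0],[0,0,0.0741]],[[0,0,0],[0,0,0.0741]],[[0,0,0],[0,0,0.0741]]]'
python3 -m creep '[[[0,0,0],[0,0,0]],[[0,0,0],[0,0,0]]]'
python3 -c "
from h import *
plan([426.3,-205.8,26],83.7)"
```

```text
time_s: 26.13
position: [505.5, -61.1, 171.8]
eef_rot: [0.683, 0.73, -0.001, -0.001]
ft_force: [-0.0, -0.6, 1.0]
opening: 0.999
grip_force: 0.0
time_s: 26.55
position: [421.6, -206.8, 172.1]
eef_rot: [0.684, 0.73, -0.0, -0.001]
ft_force: [0.3, -0.2, 0.0]
opening: 1.001
grip_force: 0.0
time_s: 26.97
position: [422.6, -205.6, 172.0]
eef_rot: [0.866, 0.5, -0.001, -0.001]
ft_force: [-0.5, -0.1, -0.9]
opening: 0.999
grip_force: 0.0
time_s: 27.38
position: [422.7, -205.4, 171.9]
eef_rot: [0.973, 0.231, -0.001, -0.001]
ft_force: [-0.7, 0.1, 0.5]
opening: 0.998
grip_force: 0.0
time_s: 27.8
position: [422.7, -205.4, 171.9]
eef_rot: [0.998, -0.058, -0.001, -0.0]
ft_force: [-0.4, -0.5, 0.4]
opening: 0.998
grip_force: 0.0
time_s: 27.97
position: [422.9, -205.4, 172.2]
eef_rot: [0.999, -0.053, -0.001, -0.0]
ft_force: [-0.5, 0.8, -0.6]
opening: 1.001
grip_force: 0.0
TCP [ 422.926 -205.399  172.228] world d [   3.374   -0.401 -146.228] shift tool units [0.009 0.    0.366] rows 4.0
turn units [-0.001 -0.    -1.998] rows 26.0 j7 -1.403603552228987
turn units [-0.     0.001  0.002] rows 1.0 j7 -1.403603552228987
```

```bash
python3 -m creep '[[[0.009,0,0.08],[0,0,0]],[[0,0,0.1],[0,0,0]],[[0,0,0.1],[0,0,0]],[[0,0,0.05],[0,0,0]],[[0,0,0.02],[0,0,0]]]'
python3 -m creep '[[[0,0,0.015],[0,0,0]],[[0,0,0],[0,0,0]]]'
python3 -m creep '[[[0,0,0],[0,0,0]],[[0,0,0],[0,0,0]],[[0,0,0],[0,0,0]],[[0,0,0],[0,0,0]],[[0,0,0],[0,0,0]]]' -1 60
python3 -m creep '[[[0,0,0],[0,0,0]],[[0,0,0],[0,0,0]],[[0,0,-0.03],[0,0,0]],[[0,0,-0.1],[0,0,0]],[[0,0,-0.1],[0,0,0]]]'
python3 -m creep '[[[0,0,-0.1],[0,0,0]],[[0,0,0],[0,0,0]],[[0,0,0],[0,0,0]],[[0,0,0],[0,0,0]]]'
python3 -c "
from h import *
plan([517.6,80.5,165],4)"
```

```text
time_s: 28.38
position: [423.6, -204.6, 29.1]
eef_rot: [0.999, -0.053, -0.004, -0.002]
ft_force: [-0.5, -0.5, -0.7]
opening: 1.0
grip_force: 0.0
time_s: 28.55
position: [427.1, -205.9, 26.6]
eef_rot: [0.999, -0.054, -0.0, -0.0]
ft_force: [-1.1, 0.4, 0.1]
opening: 0.998
grip_force: 0.0
time_s: 28.97
position: [428.4, -206.7, 28.3]
eef_rot: [0.999, -0.055, 0.001, 0.001]
ft_force: [-0.8, -0.2, 5.9]
opening: 0.453
grip_force: 62.2
time_s: 29.38
position: [424.8, -205.0, 118.2]
eef_rot: [0.999, -0.054, -0.003, -0.002]
ft_force: [1.6, -0.1, -1.2]
opening: 0.459
grip_force: 61.2
time_s: 29.72
position: [426.2, -205.9, 158.4]
eef_rot: [0.999, -0.055, -0.001, 0.0]
ft_force: [-0.4, 1.5, -1.5]
opening: 0.458
grip_force: 61.4
TCP [ 426.196 -205.918  158.363] world d [ 91.404 286.418   6.637] shift tool units [ 0.149 -0.737 -0.017] rows 8.0
turn units [-0.001  0.001 -1.114] rows 15.0 j7 -1.4242899334546066
turn units [0.001 0.001 0.886] rows 12.0 j7 -1.4242899334546066
```

```bash
python3 -m creep '[[[0.0186,-0.092,0],[0,0,0]],[[0.0186,-0.092,0],[0,0,0]],[[0.0186,-0.092,0],[0,0,0]],[[0.0186,-0.092,0],[0,0,0]],[[0.0186,-0.092,0],[0,0,0]]]'
python3 -m creep '[[[0.0186,-0.092,0],[0,0,0]],[[0.0186,-0.092,0],[0,0,0]],[[0.0186,-0.092,0],[0,0,0]],[[0,0,0],[0,0,-0.0743]],[[0,0,0],[0,0,-0.0743]]]'
python3 -m creep '[[[0,0,0],[0,0,-0.0743]],[[0,0,0],[0,0,-0.0743]],[[0,0,0],[0,0,-0.0743]],[[0,0,0],[0,0,-0.0743]],[[0,0,0],[0,0,-0.0743]]]'
python3 -m creep '[[[0,0,0],[0,0,-0.0743]],[[0,0,0],[0,0,-0.0743]],[[0,0,0],[0,0,-0.0743]],[[0,0,0],[0,0,-0.0743]],[[0,0,0],[0,0,-0.0743]]]'
python3 -m creep '[[[0,0,0],[0,0,-0.0743]],[[0,0,0],[0,0,-0.0743]],[[0,0,0],[0,0,-0.0743]],[[0,0,0],[0,0,0]],[[0,0,0],[0,0,0]]]'
python3 -c "
from h import *
plan([517.6,80.5,42],4)"
```

```text
time_s: 30.13
position: [482.4, -25.7, 156.6]
eef_rot: [0.998, -0.055, -0.002, -0.0]
ft_force: [0.2, -0.9, -0.6]
opening: 0.459
grip_force: 61.3
time_s: 30.55
position: [516.5, 84.6, 156.6]
eef_rot: [0.998, 0.069, -0.002, -0.001]
ft_force: [-0.2, -0.6, -0.9]
opening: 0.457
grip_force: 61.3
time_s: 30.97
position: [516.5, 79.7, 156.3]
eef_rot: [0.937, 0.349, -0.003, -0.001]
ft_force: [-1.0, -0.0, -0.9]
opening: 0.456
grip_force: 61.4
time_s: 31.38
position: [516.6, 79.6, 156.4]
eef_rot: [0.797, 0.604, -0.002, -0.001]
ft_force: [-0.1, -0.1, -0.8]
opening: 0.461
grip_force: 61.4
time_s: 31.8
position: [517.0, 79.8, 157.0]
eef_rot: [0.683, 0.731, -0.001, -0.002]
ft_force: [-0.3, -0.0, -0.8]
opening: 0.456
grip_force: 61.4
TCP [517.041  79.803 156.956] world d [   0.559    0.697 -114.956] shift tool units [0.002 0.003 0.287] rows 3.0
turn units [-0.003 -0.    -0.001] rows 1.0 j7 -0.5549706710461154
turn units [-0.     0.004  1.999] rows 26.0 j7 -0.5549706710461154
```

```bash
python3 -m creep '[[[0,0.003,0.08],[0,0,0]],[[0,0,0.08],[0,0,0]],[[0,0,0.05],[0,0,0]],[[0,0,0.03],[0,0,0]],[[0,0,0.015],[0,0,0]]]'
python3 -m creep '[[[0,0,0.01],[0,0,0]],[[0,0,0.01],[0,0,0]],[[0,0,0.01],[0,0,0]],[[0,0,0.003],[0,0,0]],[[0,0,0],[0,0,0]]]'
python3 -m creep '[[[0,0,0],[0,0,0]],[[0,0,0],[0,0,0]],[[0,0,0],[0,0,0]],[[0,0,0],[0,0,0]]]' 0.35
python3 -m creep '[[[0,0,-0.04],[0,0,0]],[[0,0,-0.08],[0,0,0]],[[0,0,-0.1],[0,0,0]],[[0,0,-0.1],[0,0,0]],[[0,0,0],[0,0,0]]]'
python3 -m creep '[[[0,0,0],[0,0,0]],[[0,0,0],[0,0,0]]]'
python3 - <<'E'
from h import *
t=arm.get_image("top");cv2.imwrite("pics/t5.png",t)
for r in rusks(t,42,(370,150,520,350)):print(*r)
for r in rusks(t,54,(250,150,340,350)):print("tray",*r)
plan([420,-325.8,26],84)
E
```

```text
time_s: 32.22
position: [517.9, 79.6, 54.5]
eef_rot: [0.682, 0.731, -0.002, -0.001]
ft_force: [-0.1, 0.0, -0.8]
opening: 0.46
grip_force: 61.4
time_s: 32.63
position: [519.9, 80.2, 44.0]
eef_rot: [0.682, 0.731, 0.0, 0.0]
ft_force: [-0.0, 0.8, -1.5]
opening: 0.46
grip_force: 61.4
time_s: 32.97
position: [519.9, 80.3, 44.1]
eef_rot: [0.682, 0.732, 0.0, 0.0]
ft_force: [-0.7, -0.7, -0.2]
opening: 0.673
grip_force: 0.0
time_s: 33.38
position: [524.2, 83.2, 179.7]
eef_rot: [0.682, 0.732, 0.006, 0.004]
ft_force: [0.7, 1.0, -0.0]
opening: 0.674
grip_force: 0.0
time_s: 33.55
position: [519.4, 79.9, 171.5]
eef_rot: [0.682, 0.732, -0.0, 0.0]
ft_force: [-0.5, 0.6, 0.3]
opening: 0.677
grip_force: 0.0
[442.173 286.667] [ 420.245 -325.83 ] 174.12285642019984 [ 43.664 137.647]
TCP [518.836  79.574 170.653] world d [ -98.836 -405.374 -144.653] shift tool units [-0.993 -0.317  0.363] rows 11.0
turn units [-0.001 -0.    -0.889] rows 12.0 j7 -0.5417451641322655
turn units [-0.     0.001  1.111] rows 14.0 j7 -0.5417451641322655
```

```bash
python3 -m creep '[[[-0.0828,-0.0264,0],[0,0,0]],[[-0.0828,-0.0264,0],[0,0,0]],[[-0.0828,-0.0264,0],[0,0,0]],[[-0.0828,-0.0264,0],[0,0,0]],[[-0.0828,-0.0264,0],[0,0,0]]]' 1
python3 -m creep '[[[-0.0828,-0.0264,0],[0,0,0]],[[-0.0828,-0.0264,0],[0,0,0]],[[-0.0828,-0.0264,0],[0,0,0]],[[-0.0828,-0.0264,0],[0,0,0]],[[-0.0828,-0.0264,0],[0,0,0]]]'
python3 -m creep '[[[-0.0828,-0.0264,0],[0,0,0]],[[-0.0828,-0.0264,0],[0,0,0]],[[0,0,0],[0,0,0.0741]],[[0,0,0],[0,0,0.0741]],[[0,0,0],[0,0,0.0741]]]'
python3 -m creep '[[[0,0,0],[0,0,0.0741]],[[0,0,0],[0,0,0.0741]],[[0,0,0],[0,0,0.0741]],[[0,0,0],[0,0,0.0741]],[[0,0,0],[0,0,0.0741]]]'
python3 -m creep '[[[0,0,0],[0,0,0.0741]],[[0,0,0],[0,0,0.0741]],[[0,0,0],[0,0,0.0741]],[[0,0,0],[0,0,0.0741]],[[0,0,0],[0,0,0.0741]]]'
python3 -m creep '[[[0,0,0],[0,0,0.0741]],[[0,0,0],[0,0,0.0741]],[[0,0,0],[0,0,0]],[[0,0,0],[0,0,0]]]'
python3 - <<'E'
from h import *
plan([420,-325.8,26],84)
t=arm.get_image("top");cv2.imwrite("pics/t6.png",t)
for r in rusks(t,54,(250,150,340,350)):print("tray",*r)
E
```

```text
time_s: 34.02
position: [476.7, -90.3, 170.0]
eef_rot: [0.682, 0.732, -0.001, -0.001]
ft_force: [0.8, -0.2, -0.4]
opening: 0.999
grip_force: 0.0
time_s: 34.43
position: [435.6, -259.0, 170.0]
eef_rot: [0.682, 0.732, -0.0, -0.002]
ft_force: [0.5, -0.1, -0.1]
opening: 0.999
grip_force: 0.0
time_s: 34.85
position: [419.5, -325.6, 169.5]
eef_rot: [0.801, 0.599, -0.0, -0.002]
ft_force: [-0.1, 0.5, 0.5]
opening: 0.997
grip_force: 0.0
time_s: 35.27
position: [419.9, -324.7, 169.7]
eef_rot: [0.939, 0.345, -0.001, -0.002]
ft_force: [-0.1, -0.1, -0.3]
opening: 0.999
grip_force: 0.0
time_s: 35.68
position: [419.9, -324.6, 169.7]
eef_rot: [0.998, 0.061, -0.002, -0.001]
ft_force: [-0.0, -0.2, -0.8]
opening: 0.998
grip_force: 0.0
time_s: 36.02
position: [420.2, -324.8, 170.3]
eef_rot: [0.999, -0.051, -0.001, -0.001]
ft_force: [0.2, -1.5, -0.7]
opening: 1.0
grip_force: 0.0
TCP [ 420.224 -324.76   170.271] world d [  -0.224   -1.04  -144.271] shift tool units [0.001 0.003 0.361] rows 4.0
turn units [-0.003 -0.001 -1.998] rows 26.0 j7 -1.2923164282238468
turn units [-0.001  0.002  0.002] rows 1.0 j7 -1.2923164282238468
tray [296.184 252.254] [515.739  80.819] 93.75047418993437 [ 43.017 138.307]
tray [292.739 227.698] [586.821  91.364] 93.44404105707427 [ 45.188 137.584]
tray [291.518 204.749] [654.899  95.709] 94.13747180552059 [ 46.282 137.892]
```

```bash
python3 -m creep '[[[0.001,0.003,0.08],[0,0,0]],[[0,0,0.1],[0,0,0]],[[0,0,0.1],[0,0,0]],[[0,0,0.05],[0,0,0]],[[0,0,0.02],[0,0,0]]]'
python3 -m creep '[[[0,0,0.011],[0,0,0]],[[0,0,0],[0,0,0]]]'
python3 -m creep '[[[0,0,0],[0,0,0]],[[0,0,0],[0,0,0]],[[0,0,0],[0,0,0]],[[0,0,0],[0,0,0]],[[0,0,0],[0,0,0]]]' -1 60
python3 -m creep '[[[0,0,0],[0,0,0]],[[0,0,0],[0,0,0]],[[0,0,-0.03],[0,0,0]],[[0,0,-0.1],[0,0,0]],[[0,0,-0.1],[0,0,0]]]'
python3 -m creep '[[[0,0,-0.1],[0,0,0]],[[0,0,0],[0,0,0]],[[0,0,0],[0,0,0]],[[0,0,0],[0,0,0]]]'
python3 -c "
from h import *
plan([443,76,160],4)"
```

```text
time_s: 36.48
position: [418.0, -324.5, 27.3]
eef_rot: [0.999, -0.051, -0.004, -0.003]
ft_force: [-0.7, 0.7, -0.4]
opening: 0.998
grip_force: 0.0
time_s: 36.65
position: [421.7, -326.4, 27.2]
eef_rot: [0.999, -0.052, 0.0, -0.0]
ft_force: [0.5, -0.3, 0.3]
opening: 0.998
grip_force: 0.0
time_s: 37.07
position: [422.6, -327.4, 28.9]
eef_rot: [0.999, -0.052, 0.001, 0.001]
ft_force: [-1.5, -1.1, 4.0]
opening: 0.457
grip_force: 63.1
time_s: 37.48
position: [419.2, -324.9, 118.8]
eef_rot: [0.999, -0.052, -0.003, -0.002]
ft_force: [0.3, -1.1, -0.4]
opening: 0.453
grip_force: 62.2
time_s: 37.82
position: [420.6, -326.1, 159.0]
eef_rot: [0.999, -0.052, -0.001, -0.0]
ft_force: [-0.4, 0.8, -1.4]
opening: 0.457
grip_force: 62.4
TCP [ 420.552 -326.097  159.041] world d [ 22.448 402.097   0.959] shift tool units [-0.049 -1.006 -0.002] rows 10.0
turn units [-0.001  0.001 -1.111] rows 14.0 j7 -1.3032394947609054
turn units [0.001 0.001 0.889] rows 12.0 j7 -1.3032394947609054
```

```bash
python3 -m creep '[[[-0.0045,-0.0915,0],[0,0,0]],[[-0.0045,-0.0915,0],[0,0,0]],[[-0.0045,-0.0915,0],[0,0,0]],[[-0.0045,-0.0915,0],[0,0,0]],[[-0.0045,-0.0915,0],[0,0,0]]]'
python3 -m creep '[[[-0.0045,-0.0915,0],[0,0,0]],[[-0.0045,-0.0915,0],[0,0,0]],[[-0.0045,-0.0915,0],[0,0,0]],[[-0.0045,-0.0915,0],[0,0,0]],[[-0.0045,-0.0915,0],[0,0,0]]]'
python3 -m creep '[[[-0.0045,-0.0915,0],[0,0,0]],[[0,0,0],[0,0,-0.0741]],[[0,0,0],[0,0,-0.0741]],[[0,0,0],[0,0,-0.0741]],[[0,0,0],[0,0,-0.0741]]]'
python3 -m creep '[[[0,0,0],[0,0,-0.0741]],[[0,0,0],[0,0,-0.0741]],[[0,0,0],[0,0,-0.0741]],[[0,0,0],[0,0,-0.0741]],[[0,0,0],[0,0,-0.0741]]]'
python3 -m creep '[[[0,0,0],[0,0,-0.0741]],[[0,0,0],[0,0,-0.0741]],[[0,0,0],[0,0,-0.0741]],[[0,0,0],[0,0,-0.0741]],[[0,0,0],[0,0,-0.0741]]]'
python3 -m creep '[[[0,0,0],[0,0,-0.0741]],[[0,0,0],[0,0,0]],[[0,0,0],[0,0,0]]]'
python3 -c "
from h import *
plan([443,76,42],4)"
```

```text
time_s: 38.23
position: [429.4, -141.5, 157.3]
eef_rot: [0.999, -0.053, -0.002, -0.001]
ft_force: [-0.3, -0.5, -0.7]
opening: 0.46
grip_force: 62.3
time_s: 38.65
position: [439.5, 40.6, 157.5]
eef_rot: [0.999, -0.052, -0.002, 0.0]
ft_force: [0.7, 0.2, -1.5]
opening: 0.457
grip_force: 62.3
time_s: 39.07
position: [441.7, 76.0, 157.3]
eef_rot: [0.983, 0.183, -0.002, -0.0]
ft_force: [0.9, 0.0, -0.8]
opening: 0.456
grip_force: 62.2
time_s: 39.48
position: [441.9, 75.4, 157.4]
eef_rot: [0.89, 0.457, -0.002, -0.001]
ft_force: [0.1, 0.3, -0.7]
opening: 0.455
grip_force: 62.3
time_s: 39.9
position: [441.9, 75.4, 157.3]
eef_rot: [0.721, 0.693, -0.002, -0.002]
ft_force: [0.3, -0.7, -1.0]
opening: 0.46
grip_force: 62.3
time_s: 40.15
position: [442.4, 75.6, 157.9]
eef_rot: [0.683, 0.731, -0.001, -0.001]
ft_force: [-0.8, -0.2, -0.8]
opening: 0.455
grip_force: 62.3
TCP [442.447  75.601 157.886] world d [   0.553    0.399 -115.886] shift tool units [0.001 0.002 0.29 ] rows 3.0
turn units [-0.002 -0.    -0.001] rows 1.0 j7 -0.5624825509033141
turn units [-0.     0.003  1.999] rows 26.0 j7 -0.5624825509033141
```

```bash
python3 -m creep '[[[0,0.002,0.08],[0,0,0]],[[0,0,0.08],[0,0,0]],[[0,0,0.05],[0,0,0]],[[0,0,0.03],[0,0,0]],[[0,0,0.015],[0,0,0]]]'
python3 -m creep '[[[0,0,0.01],[0,0,0]],[[0,0,0.01],[0,0,0]],[[0,0,0.01],[0,0,0]],[[0,0,0.005],[0,0,0]],[[0,0,0],[0,0,0]]]'
python3 -m creep '[[[0,0,0],[0,0,0]],[[0,0,0],[0,0,0]],[[0,0,0],[0,0,0]],[[0,0,0],[0,0,0]]]' 0.35
python3 -m creep '[[[0,0,-0.04],[0,0,0]],[[0,0,-0.08],[0,0,0]],[[0,0,-0.1],[0,0,0]],[[0,0,-0.1],[0,0,0]],[[0,0,0],[0,0,0]]]'
python3 -m creep '[[[-0.1,0.06,0],[0,0,0]],[[-0.1,0.08,0],[0,0,0]],[[-0.1,0.08,0],[0,0,0]],[[-0.05,0.03,0],[0,0,0]],[[0,0,0],[0,0,0]]]' 1
python3 - <<'E'
from h import *
t=arm.get_image("top");s=arm.get_image("side");cv2.imwrite("pics/t7.png",t)
for r in rusks(t,54,(250,150,340,350)):print("tray",*r)
plan([569.2,-73.5,57],4)
cv2.imwrite("pics/d7.png",np.hstack([cv2.resize(t[150:330,180:400],(440,360)),cv2.resize(s[190:340,220:400],(360,360))[:, :360]]))
E
```

```text
time_s: 40.57
position: [442.9, 75.7, 55.3]
eef_rot: [0.682, 0.731, -0.002, -0.001]
ft_force: [-0.2, 0.5, -1.2]
opening: 0.456
grip_force: 62.3
time_s: 40.98
position: [444.8, 76.1, 43.5]
eef_rot: [0.682, 0.731, 0.0, 0.0]
ft_force: [-0.1, 0.2, -1.1]
opening: 0.455
grip_force: 62.3
time_s: 41.32
position: [444.9, 76.2, 43.6]
eef_rot: [0.682, 0.732, 0.0, 0.0]
ft_force: [0.0, 0.3, 1.2]
opening: 0.675
grip_force: 0.0
time_s: 41.73
position: [449.3, 78.8, 178.3]
eef_rot: [0.682, 0.732, 0.005, 0.004]
ft_force: [0.5, 0.7, -0.2]
opening: 0.678
grip_force: 0.0
time_s: 42.15
position: [541.6, -45.7, 170.3]
eef_rot: [0.686, 0.728, -0.0, 0.001]
ft_force: [0.2, -0.1, -0.2]
opening: 1.0
grip_force: 0.0
tray [297.405 278.475] [441.821  76.658] 93.4565135614498 [ 41.699 137.835]
tray [296.219 252.285] [515.649  80.719] 93.75033377113868 [ 42.825 138.116]
tray [292.715 227.865] [586.334  91.421] 93.93853778127206 [ 45.336 137.629]
tray [291.518 204.749] [654.899  95.709] 94.13747180552059 [ 46.282 137.892]
TCP [538.505 -39.025 170.868] world d [  30.695  -34.475 -113.868] shift tool units [-0.092  0.071  0.284] rows 3.0
turn units [-0.    -0.001 -0.001] rows 1.0 j7 -0.33610522730038345
turn units [-0.001  0.001  1.999] rows 26.0 j7 -0.33610522730038345
```

View pics/d7.png

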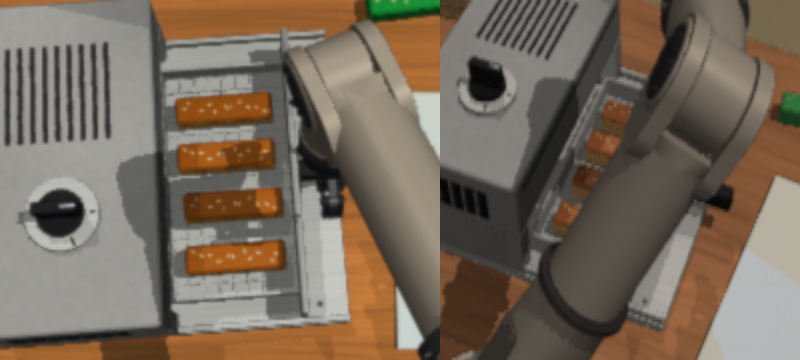

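All four rusks lie flat and apart in the tray at crop pixels (223,109), (225,155), (233,204) and (236,257), and the dial still points at off. Next I regrip the handle and push home slowly.

```bash
python3 -m creep '[[[-0.046,0.035,0],[0,0,0]],[[-0.046,0.036,0],[0,0,0]],[[0,0,0.08],[0,0,0]],[[0,0,0.1],[0,0,0]],[[0,0,0.06],[0,0,0]]]'
python3 -m creep '[[[0,0,0.03],[0,0,0]],[[0,0,0.012],[0,0,0]],[[0,0,0],[0,0,0]]]'
python3 -m creep '[[[0,0,0],[0,0,0]],[[0,0,0],[0,0,0]],[[0,0,0],[0,0,0]],[[0,0,0],[0,0,0]],[[0,0,0],[0,0,0]]]' -1 60
python3 -m creep '[[[0,0,0],[0,0,0]],[[0,0,0],[0,0,0]],[[0,0,0],[0,0,0]]]'; python3 -c "from h import *;plan([560.2,98.3,57.2],4)"
```

```text
time_s: 42.67
position: [567.2, -71.7, 72.8]
eef_rot: [0.681, 0.732, -0.001, -0.001]
ft_force: [-1.8, -0.1, -0.1]
opening: 1.0
grip_force: 0.0
time_s: 42.92
position: [568.8, -71.8, 58.5]
eef_rot: [0.681, 0.732, 0.0, -0.0]
ft_force: [0.2, -0.4, -0.6]
opening: 0.996
grip_force: 0.0
time_s: 43.33
position: [569.5, -73.2, 59.3]
eef_rot: [0.682, 0.732, 0.0, 0.0]
ft_force: [-6.8, -1.8, 15.8]
opening: 0.296
grip_force: 15.8
time_s: 43.58
position: [569.5, -73.3, 59.6]
eef_rot: [0.682, 0.732, -0.0, 0.001]
ft_force: [-2.1, -0.4, 5.8]
opening: 0.293
grip_force: 63.8
TCP [569.543 -73.251  59.553] world d [ -9.343 171.551  -2.353] shift tool units [0.429 0.007 0.006] rows 5.0
turn units [0.    0.001 0.   ] rows 1.0 j7 -0.36211525705753456
turn units [-0.001  0.001 -2.   ] rows 26.0 j7 -0.36211525705753456
```

```bash
python3 -m creep '[[[0.01,0,0],[0,0,0]],[[0.02,0,0],[0,0,0]],[[0.03,0,0],[0,0,0]],[[0.03,0,0],[0,0,0]],[[0.03,0,0],[0,0,0]]]'
python3 -m creep '[[[0.03,0,0],[0,0,0]],[[0.03,0,0],[0,0,0]],[[0.03,0,0],[0,0,0]],[[0.03,0,0],[0,0,0]],[[0.03,0,0],[0,0,0]]]'
python3 -m creep '[[[0.03,0,0],[0,0,0]],[[0.03,0,0],[0,0,0]],[[0.03,0,0],[0,0,0]],[[0.025,0,0],[0,0,0]],[[0.02,0,0],[0,0,0]]]'
python3 -m creep '[[[0.015,0,0],[0,0,0]],[[0.01,0,0],[0,0,0]],[[0,0,0],[0,0,0]]]'; python3 -c "from h import *;plan([560.2,98.3,57.2],4)"
```

```text
time_s: 44.0
position: [567.7, -30.7, 59.5]
eef_rot: [0.684, 0.73, -0.002, 0.004]
ft_force: [0.6, -8.2, 6.8]
opening: 0.294
grip_force: 63.9
time_s: 44.42
position: [563.8, 29.1, 59.5]
eef_rot: [0.684, 0.73, -0.002, 0.004]
ft_force: [1.6, -9.5, 7.6]
opening: 0.293
grip_force: 64.0
time_s: 44.83
position: [559.9, 84.2, 59.5]
eef_rot: [0.683, 0.73, -0.002, 0.003]
ft_force: [0.9, -8.7, 8.0]
opening: 0.293
grip_force: 64.1
time_s: 45.08
position: [559.1, 95.1, 59.5]
eef_rot: [0.683, 0.73, -0.001, 0.003]
ft_force: [0.5, -5.6, 6.5]
opening: 0.294
grip_force: 64.0
TCP [559.072  95.114  59.546] world d [ 1.128  3.186 -2.346] shift tool units [0.008 0.003 0.006] rows 1.0
turn units [ 0.001  0.004 -0.002] rows 1.0 j7 -0.6645179550727547
turn units [ 0.006 -0.002  1.998] rows 26.0 j7 -0.6645179550727547
```

Nearly home, so I press in the last few millimetres until the force rises.

```bash
python3 -m creep '[[[0.006,0,0],[0,0,0]],[[0.005,0,0],[0,0,0]],[[0,0,0],[0,0,0]]]'; python3 -m creep '[[[0.005,0,0],[0,0,0]],[[0,0,0],[0,0,0]],[[0,0,0],[0,0,0]]]';  python3 -m creep '[[[0.005,0,0],[0,0,0]],[[0,0,0],[0,0,0]],[[0,0,0],[0,0,0]]]'
```

```text
time_s: 45.33
position: [559.0, 97.6, 59.5]
eef_rot: [0.683, 0.73, -0.002, 0.004]
ft_force: [0.1, -9.9, 9.1]
opening: 0.292
grip_force: 64.2
time_s: 45.58
position: [559.2, 98.2, 59.5]
eef_rot: [0.683, 0.73, -0.003, 0.004]
ft_force: [1.2, -10.6, 9.1]
opening: 0.29
grip_force: 64.4
time_s: 45.83
position: [559.1, 98.2, 59.5]
eef_rot: [0.684, 0.73, -0.004, 0.005]
ft_force: [0.9, -13.0, 10.6]
opening: 0.295
grip_force: 64.6
```

```bash
python3 -m creep '[[[0,0,0],[0,0,0]],[[0,0,0],[0,0,0]],[[0,0,0],[0,0,0]],[[0,0,0],[0,0,0]],[[0,0,0],[0,0,0]]]' 1
python3 -m creep '[[[0,0,-0.03],[0,0,0]],[[0,0,-0.09],[0,0,0]],[[0,0,-0.1],[0,0,0]],[[0,0,-0.1],[0,0,0]],[[0,0,-0.1],[0,0,0]]]'
python3 -m creep '[[[-0.06,0,-0.08],[0,0,0]],[[-0.06,0,-0.08],[0,0,0]],[[-0.06,0,-0.08],[0,0,0]],[[0,0,0],[0,0,0]],[[0,0,0],[0,0,0]]]'
python3 - <<'E'
from h import *
t=arm.get_image("top");s=arm.get_image("side")
plan([479.5,284.3,325],4)
cv2.imwrite("pics/d8.png",np.hstack([cv2.resize(t[150:330,150:370],(440,360)),cv2.resize(s[160:340,180:360],(360,360))]))
E
```

```text
time_s: 46.25
position: [556.2, 107.7, 58.4]
eef_rot: [0.681, 0.732, 0.0, -0.0]
ft_force: [-0.3, 0.5, -0.9]
opening: 0.979
grip_force: 0.0
time_s: 46.67
position: [556.0, 107.5, 229.1]
eef_rot: [0.681, 0.732, 0.0, -0.0]
ft_force: [0.5, -1.5, -0.3]
opening: 0.998
grip_force: 0.0
time_s: 47.08
position: [562.7, 34.4, 325.0]
eef_rot: [0.683, 0.731, 0.002, 0.001]
ft_force: [0.0, 0.0, -0.9]
opening: 1.002
grip_force: 0.0
TCP [560.876  36.134 322.139] world d [-81.376 248.166   2.861] shift tool units [ 0.633 -0.158 -0.007] rows 7.0
turn units [-0.001 -0.     0.002] rows 1.0 j7 -0.38172346607595947
turn units [ 0.001 -0.001 -1.998] rows 26.0 j7 -0.38172346607595947
```

View pics/d8.png

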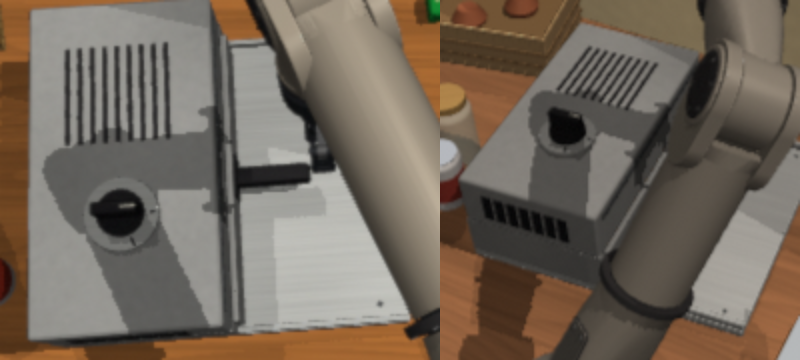

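The tray is home: the handle tip is at pixel (304.5,236), as at the start. The dial is still at off, so I turn it back now.

```bash
python3 -m creep '[[[0.079,-0.0198,0],[0,0,0]],[[0.079,-0.0198,0],[0,0,0]],[[0.079,-0.0198,0],[0,0,0]],[[0.079,-0.0198,0],[0,0,0]],[[0.079,-0.0198,0],[0,0,0]]]'
python3 -m creep '[[[0.079,-0.0198,0],[0,0,0]],[[0.079,-0.0198,0],[0,0,0]],[[0.079,-0.0198,0],[0,0,0]],[[0,0,0],[0,0,0]],[[0,0,0],[0,0,0]]]'
python3 -m creep '[[[0,0,0],[0,0,0]],[[0,0,0],[0,0,0]]]'
python3 -c "from h import *;plan([479.5,284.3,225],4)"
```

```text
time_s: 47.6
position: [508.7, 192.2, 320.9]
eef_rot: [0.681, 0.733, -0.001, -0.001]
ft_force: [-0.1, 0.1, 0.2]
opening: 0.999
grip_force: 0.0
time_s: 48.02
position: [476.9, 286.4, 321.3]
eef_rot: [0.678, 0.735, -0.001, -0.001]
ft_force: [-0.3, -0.6, -0.0]
opening: 0.996
grip_force: 0.0
time_s: 48.18
position: [480.9, 281.7, 321.5]
eef_rot: [0.682, 0.731, -0.001, 0.0]
ft_force: [-0.2, -0.4, 0.4]
opening: 1.0
grip_force: 0.0
TCP [480.853 281.725 321.484] world d [ -1.353   2.575 -96.484] shift tool units [ 0.007 -0.003  0.241] rows 3.0
turn units [-0.001  0.001 -0.   ] rows 1.0 j7 -0.8433074875067309
turn units [0.002 0.001 2.   ] rows 26.0 j7 -0.8433074875067309
```

```bash
python3 -m creep '[[[0.007,-0.003,0.06],[0,0,0]],[[0,0,0.08],[0,0,0]],[[0,0,0.06],[0,0,0]],[[0,0,0.03],[0,0,0]],[[0,0,0.011],[0,0,0]]]'
python3 -m creep '[[[0,0,0],[0,0,0]],[[0,0,0],[0,0,0]],[[0,0,0],[0,0,0]],[[0,0,0],[0,0,0]],[[0,0,0],[0,0,0]]]' -1 60
python3 -m creep '[[[0,0,0],[0,0,0]],[[0,0,0],[0,0,0]],[[0,0,0],[0,0,0]],[[0,0,0],[0,0,0]]]'
```

```text
time_s: 48.6
position: [479.1, 282.9, 223.5]
eef_rot: [0.683, 0.731, -0.002, -0.0]
ft_force: [-0.3, -0.1, 0.9]
opening: 1.005
grip_force: 0.0
time_s: 49.02
position: [479.7, 286.0, 227.2]
eef_rot: [0.682, 0.732, 0.001, 0.0]
ft_force: [-0.1, 0.0, -0.9]
opening: 0.303
grip_force: 0.0
time_s: 49.35
position: [479.6, 285.9, 227.1]
eef_rot: [0.682, 0.732, 0.001, 0.0]
ft_force: [-0.0, 0.2, 5.3]
opening: 0.173
grip_force: 60.4
```

```bash
python3 -m creep '[[[0,0,0],[0,0,0.077]],[[0,0,0],[0,0,0.077]],[[0,0,0],[0,0,0.077]],[[0,0,0],[0,0,0.077]],[[0,0,0],[0,0,0.077]]]' 
python3 -m creep '[[[0,0,0],[0,0,0.077]],[[0,0,0],[0,0,0.077]],[[0,0,0],[0,0,0.077]],[[0,0,0],[0,0,0.077]],[[0,0,0],[0,0,0.077]]]' 
python3 -m creep '[[[0,0,0],[0,0,0]],[[0,0,0],[0,0,0]],[[0,0,0],[0,0,0]]]'
python3 -c "from h import *;plan([479.5,284.3,225],115);print(arm.observe()['torque'])"
```

```text
time_s: 49.77
position: [479.7, 286.0, 227.1]
eef_rot: [0.87, 0.493, 0.001, 0.0]
ft_force: [-0.3, -0.2, 4.8]
opening: 0.171
grip_force: 60.4
time_s: 50.18
position: [479.7, 285.8, 227.1]
eef_rot: [0.977, 0.211, 0.001, 0.0]
ft_force: [-0.6, -0.6, 5.3]
opening: 0.176
grip_force: 61.5
time_s: 50.43
position: [479.6, 285.8, 227.1]
eef_rot: [0.976, 0.216, 0.001, 0.0]
ft_force: [-0.8, -0.9, 4.6]
opening: 0.174
grip_force: 60.7
TCP [479.643 285.78  227.087] world d [-0.143 -1.48  -2.087] shift tool units [-0.002  0.003  0.005] rows 1.0
turn units [-0.002 -0.001  2.   ] rows 26.0 j7 -1.9758287075006025
turn units [ 0.001 -0.001 -0.   ] rows 1.0 j7 -1.9758287075006025
[-0.321 -0.235  0.349]
```

```bash
python3 -m creep '[[[0,0,0],[0,0,0]],[[0,0,0],[0,0,0]],[[0,0,0],[0,0,0]],[[0,0,0],[0,0,0]],[[0,0,0],[0,0,0]]]' 1
python3 -m creep '[[[0,0,0],[0,0,0]],[[0,0,-0.04],[0,0,0]],[[0,0,-0.08],[0,0,0]],[[0,0,-0.08],[0,0,0]],[[0,0,-0.08],[0,0,0]]]'
python3 -m creep '[[[-0.03,0.09,0],[0,0,0]],[[-0.03,0.09,0],[0,0,0]],[[-0.03,0.09,0],[0,0,0]],[[-0.03,0.09,0],[0,0,0]],[[-0.03,0.09,0],[0,0,0]]]'
python3 -m creep '[[[0,0.09,0],[0,0,0]],[[0,0.09,0],[0,0,0]],[[0,0,0],[0,0,0]],[[0,0,0],[0,0,0]],[[0,0,0],[0,0,0]]]'
python3 - <<'E'
from h import *
t=arm.get_image("top");s=arm.get_image("side");print(arm.observe()["position"])
cv2.imwrite("pics/d9.png",np.hstack([cv2.resize(t[150:330,90:310],(440,360)),cv2.resize(s[160:340,160:340],(360,360))]))
E
```

```text
time_s: 50.85
position: [479.1, 285.2, 225.6]
eef_rot: [0.977, 0.214, -0.001, 0.0]
ft_force: [0.1, 0.3, -0.0]
opening: 0.87
grip_force: 0.0
time_s: 51.27
position: [478.9, 285.2, 339.1]
eef_rot: [0.977, 0.214, -0.0, 0.0]
ft_force: [0.4, -0.0, -0.8]
opening: 1.001
grip_force: 0.0
time_s: 51.68
position: [499.9, 95.2, 338.2]
eef_rot: [0.977, 0.215, 0.0, 0.0]
ft_force: [1.0, -0.3, -0.6]
opening: 1.003
grip_force: 0.0
time_s: 52.1
position: [530.0, 32.3, 338.0]
eef_rot: [0.977, 0.214, -0.0, -0.001]
ft_force: [-0.7, 0.7, -0.8]
opening: 0.998
grip_force: 0.0
[529.676  33.634 338.346]
```

View pics/d9.png

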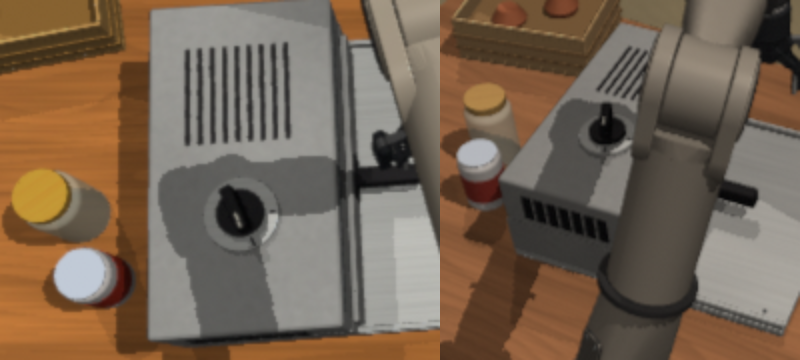

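The bar points at the long mark at crop pixel (253,243), so the dial is on. The tray is home, and the can and jar stand where they were.

```bash
python3 -c "
from plant import arm
print(arm.sign_off())"
```

```text
the job is handed in; nothing more can be done
None
```

I've handed the job in after about 52 s of robot time (no verdict came back): by the pictures, all four rusks were laid flat in the tray, the tray is back home, the dial is on again, and the can and jar were not moved.

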